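# Set up the tasting rail: covers, sprung ticket holders and the hanging pail

### The job

Get the tasting rail ready. First seat a wooden cover level on every sample pot, so that nothing is carried over open food; then push a ticket holder down onto the rail straight behind each pot until its sprung arms snap shut under the tube and it stands upright, and raise the steel pail's folded bail and hang the pail by it on the two-pronged hook. There are two or three pots (spare covers and holders just stay); tip no pot and leave the other things on the worktop alone.

Things in the scene. Friction and masses are not known exactly. Their poses are not given: they have to be found in the camera images.
- rail_mid (a point): Fixed tasting rail: level polished steel tube, 22 mm diameter, on two posts. Point on the tube's axis, 105 mm above the worktop; y runs along the tube to the hook end (left), x away from the robot, z up. Posts (16 mm, tube clamps 31 mm across) at y = -165 and +215 mm; holders fit between y = -120 and +170 mm. Pots stand about 85 mm on the -x side.
- hook (a point): Pail hook on the left post: two prongs of 7 mm rod reach from the post to -x, at y = -25 and +25 mm of this point (43 mm clear between). Each dips into a seat open upwards, 40 mm long in x, between back part and upturned tip (tops 28 mm above this point). Point: mid of both seats on the rod's axis, 172 mm above the worktop; the bail's wire rests 6.5 mm above it. Axes as rail_mid; post at x = +80.
- pail_mid (a point): Loose open steel pail for used picks: rim 72 mm, foot 60 mm across, 70 mm tall, about 0.36 kg. Point on its axis at half height (35 mm above its underside), z up. The bail's pivot line runs along y, 23 mm above this point; at the start the bail lies folded to the pail's -x side. Hung level, this point is about 96 mm below the hook point.
- bail_grip (a point): Middle of the bail's straight top, on the axis of its wooden sleeve (12 mm diameter, 32 mm long along y, spins freely on the wire). The bail is a U of 6 mm wire, 90 mm wide, its top 80 mm from the pivot line and straight for 34 mm either side of this point. Folded, the point is 79 mm out from the pail's axis and about 44 mm above the worktop.
- bail (a joint): Bail angle (rad): 0 folded down (10 degrees below level, on a stop), 1.74 upright above the pail's axis. It swings freely and falls back if let go.
- rim1 (a point): Sample pot (may be absent): white ceramic, 72 mm outside, 64 mm inside, 55 mm tall, 0.45 kg, half full of cheese pieces, standing loose in front of the rail. Point: centre of its mouth at rim height; z up.
- rim2 (a point): Sample pot (may be absent): white ceramic, 72 mm outside, 64 mm inside, 55 mm tall, 0.45 kg, half full of cheese pieces, standing loose in front of the rail. Point: centre of its mouth at rim height; z up.
- rim3 (a point): Sample pot (may be absent): white ceramic, 72 mm outside, 64 mm inside, 55 mm tall, 0.45 kg, half full of cheese pieces, standing loose in front of the rail. Point: centre of its mouth at rim height; z up.
- cover1_mid (a point): Turned wooden cover, 60 g, fits any pot: disc 74 mm across, 7 mm thick; below it a plug 58 mm across, 7 mm deep, that goes inside the rim; above it a knob 22 mm across, 24 mm tall. Point on the axis half-way up: 19 mm above the plug's underside, 5 mm above the disc's top, 19 mm below the knob's top; z up. Seated, it is 12 mm above the rim point.
- cover2_mid (a point): Turned wooden cover, 60 g, fits any pot: disc 74 mm across, 7 mm thick; below it a plug 58 mm across, 7 mm deep, that goes inside the rim; above it a knob 22 mm across, 24 mm tall. Point on the axis half-way up: 19 mm above the plug's underside, 5 mm above the disc's top, 19 mm below the knob's top; z up. Seated, it is 12 mm above the rim point.
- cover3_mid (a point): Turned wooden cover, 60 g, fits any pot: disc 74 mm across, 7 mm thick; below it a plug 58 mm across, 7 mm deep, that goes inside the rim; above it a knob 22 mm across, 24 mm tall. Point on the axis half-way up: 19 mm above the plug's underside, 5 mm above the disc's top, 19 mm below the knob's top; z up. Seated, it is 12 mm above the rim point.
- ticket1 (a point): Ticket holder, 84 g, 98 mm tall, standing on its two sprung arms: card pocket 60 (y) x 10 (x) x 44 mm tall on a saddle 26 (x) x 40 (y); arms at -x and +x, 36 mm over both, flared at the ends. Point: mid of the saddle's top face, 54 mm above the arm ends. Tube bore along y, 24 mm below it: home, it is 24 mm above the tube's axis; arms touch 21 mm higher, snap at about 10 N. Same either way round.
- ticket2 (a point): Ticket holder, 84 g, 98 mm tall, standing on its two sprung arms: card pocket 60 (y) x 10 (x) x 44 mm tall on a saddle 26 (x) x 40 (y); arms at -x and +x, 36 mm over both, flared at the ends. Point: mid of the saddle's top face, 54 mm above the arm ends. Tube bore along y, 24 mm below it: home, it is 24 mm above the tube's axis; arms touch 21 mm higher, snap at about 10 N. Same either way round.
- ticket3 (a point): Ticket holder, 84 g, 98 mm tall, standing on its two sprung arms: card pocket 60 (y) x 10 (x) x 44 mm tall on a saddle 26 (x) x 40 (y); arms at -x and +x, 36 mm over both, flared at the ends. Point: mid of the saddle's top face, 54 mm above the arm ends. Tube bore along y, 24 mm below it: home, it is 24 mm above the tube's axis; arms touch 21 mm higher, snap at about 10 N. Same either way round.
- marker: Marker pen, 138 mm, lying at the near edge of the worktop, in front of the pots: a bystander, leave it where it is. The point is the middle of its underside.

How it is judged:
By the outcome, as a careful person would: the job done as asked, in the order asked, and still so for the second after the job is handed in, with the robot touching nothing.
Of pot1, pot2, pot3 only 2 to 3 are there at a start; the rules pass over those that are not, and their reading is None.
At some moment in a run one of cover1, cover2, cover3, pail may be knocked a few centimetres aside while the robot is not near it.
It also fails if it takes over 210 s, if anything falls off the work surface, if the arm or the gripper's body presses on something with over 40 N, if the wrist force passes 120 N, or if a joint passes its speed limit or range.

### The arm

A 7-joint arm with a two-finger parallel gripper is mounted at the origin on a cart in front of the work surface, level with it; the furniture and walls round the work are solid. World frame = base frame: x ahead of the robot, y to its left, z up, the work surface at z = 0. Lengths are in m, angles in rad, forces in N, time in s.
With the tool pointing down it reaches from about 0.4 to 0.875 m from the base axis. Payload 19.3 kg.
Tool frame: the origin (TCP) lies between the finger pads; the fingertips stand 22 mm ahead of it and the grasp point (between the pads) lies 3 mm ahead of it (r.tip_extent is the distance from the TCP to the fingertips, in m); z points along the fingers, y is the direction in which the jaws open and shut (so a half turn about z gives the same grasp; the last joint's range is limited). The gripper opens to 85 mm and grips with 20 to 120 N. Pads are 22 mm wide; open, the fingers measure 114 mm over their backs; the gripper's body (76 mm by 85 mm) begins 54 mm behind the grasp point. The pads swing forward as they close: fully open they stand 13 mm farther back than shut.
Start: joints at [-1.317, 0.521, -0.036, 1.599, 0.021, 1.021, -0.113], TCP at [0.199, 0.593, 0.229] pointing down, gripper open.
Joint ranges: [-2.91, 2.91], [-0.3, 2.13], [-1.5, 1.42], [0.17, 2.43], [-1.26, 4.41], [0.16, 1.93], [-2.52, 2.52]. Speed limits (rad/s): [1.89, 1.89, 2.39, 2.39, 3.01, 3.01, 3.01].

### API

Orientations are given as a unit quaternion [w, x, y, z].
In Python, from station import r gives the robot as it stands. The module is installed in compiled form; this text tells all that it offers.
- The arm moves only by the shell command python3 -m inch 'ROWS' [OPENING]. ROWS is JSON, one flat list of numbers, 6 for each row, row after row: the shift along the world's x, y, z in mm, then the turn, a rotation vector about the world's x, y, z in units of 5 degrees (1.0 is 5 degrees). A call has 1 to 20 rows; each row shifts and turns the pose as measured when the row begins; what a row does not reach is not made up. A row lasts 1/8 s, in which the tool goes at most 62.5 mm and 10.7 degrees, less where a joint would pass 70% of its speed; a pose out of reach is approached as far as the arm can. A call with a gripper value outside its range is refused whole. OPENING is the finger opening in mm, from 0 to 85.4, set as the call begins (- or left out, the last holds). The fingers move at their own pace and stop on an object; the grip force is fixed at half the most. Time passes only in rows, so rows that do not move let the fingers close. It gives the time, the measured TCP pose, the force and the opening at its end, in the units of the state.
- r.read_state(): the state, without advancing time (a new reading comes with each control period).
- r.get_image(name): name is "scene" or "top"; returns the picture (420x560x3 uint8, red, green, blue); there is no depth.
- r.camera_model(name): a dict with "intrinsics" (3x3 intrinsics, pixels), "rvec" (rotation vector, rad) and "tvec" (3), from world to camera coordinates, as OpenCV has them. Camera axes: x right, y down, z forward; pixel columns grow to the right and rows downward; lengths in m; the calibration is good to about 2 mm. A picture is of the moment at which its call begins. camera_model takes no time and is no camera call.
- r.close_job(): hands the job in, once; it reports no verdict.
The state is a dict: "t": time; "joints": joint angles; "joint_vel": joint speeds; "effort": joint torques, N m; "ee_pos": TCP position; "ee_rot": TCP orientation; "contact_force": force on the tool from outside, world axes, zero at the start; "torque": the same for the moment, N m; "finger_gap": finger opening in m.
Only numpy, scipy, OpenCV 4.12 (cv2) and the standard library are available. Lean on these libraries where they do the work, as an engineer would, in place of code of your own. Each camera call takes 0.05 s, during which the arm holds its last target.

## Working session

There is one attempt and no reset: what is moved stays moved. The work goes in short steps, Python scripts to look and compute and a shell command to move; the robot and the scene stay as the last step left them, time stands still between calls to the robot, and variables do not carry over. Pictures are saved under pics/ and viewed, and the job is handed in when it is done.

```bash
ls; mkdir -p pics; cat > h.py <<'E'
import numpy as np, cv2
from station import r
def cam(n):
    m=r.camera_model(n); K=np.array(m["intrinsics"],float); R=cv2.Rodrigues(np.array(m["rvec"],float))[0]; t=np.array(m["tvec"],float).ravel()
    return K,R,t
def snap(n,name):
    im=r.get_image(n); cv2.imwrite(f"pics/{name}.png",im[:,:,::-1]); return im
def ray(n,uv):
    K,R,t=cam(n); c=-R.T@t; d=R.T@np.linalg.inv(K)@np.array([uv[0],uv[1],1.]); return c,d/np.linalg.norm(d)
def onz(n,uv,z):
    c,d=ray(n,uv); return c+d*(z-c[2])/d[2]
def proj(n,p):
    K,R,t=cam(n); q=K@(R@np.array(p,float)+t); return q[:2]/q[2]
def tri(uv1,uv2,n1="scene",n2="top"):
    c1,d1=ray(n1,uv1);c2,d2=ray(n2,uv2)
    A=np.stack([d1,-d2],1); s=np.linalg.lstsq(A,c2-c1,rcond=None)[0]
    a=c1+s[0]*d1;b=c2+s[1]*d2; return (a+b)/2,np.linalg.norm(a-b)
E
python3 - <<'E'
from h import *
np.set_printoptions(precision=4,suppress=True)
for n in("scene","top"):
    snap(n,n+"0"); K,R,t=cam(n); print(n,K.tolist(),-R.T@t,R[2])
s=r.read_state(); print(s)
E
```

```text
pics
scene [[498.3214191365662, 0.0, 288.2790443568456], [0.0, 498.3214191365662, 209.21160893442448], [0.0, 0.0, 1.0]] [1.1222 0.3882 1.4473] [-0.416  -0.2607 -0.8712]
top [[379.56782620195753, 0.0, 275.9796054934346], [0.0, 379.56782620195753, 204.4546279362512], [0.0, 0.0, 1.0]] [0.3431 0.002  1.0884] [ 0.1446 -0.0035 -0.9895]
{'t': 0.1, 'joints': array([-1.3172,  0.5219, -0.0363,  1.5999,  0.0212,  1.0211, -0.1128]), 'joint_vel': array([ 0.0003, -0.0039,  0.0012, -0.0007, -0.0009,  0.0014, -0.0011]), 'effort': array([  0.0051, -92.8489,   1.9844, -37.0531,   0.0182,   0.0054,
        -0.0001]), 'ee_pos': array([0.1988, 0.5922, 0.2282]), 'ee_rot': array([-0.    ,  0.1613,  0.9869, -0.0005]), 'contact_force': array([ 0.0099,  0.3543, -0.2125]), 'torque': array([-0.0241, -0.0101,  0.0062]), 'finger_gap': 0.08522707141446234}
```

View pics/scene0.png

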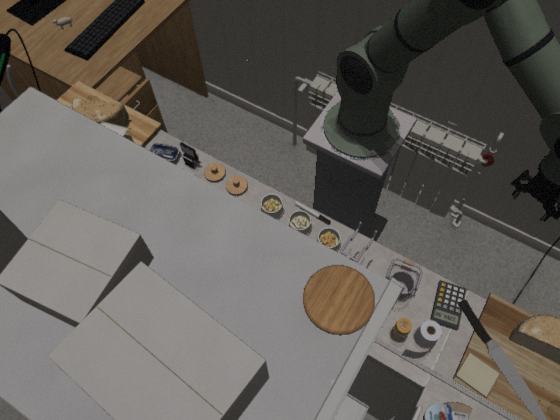

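View pics/top0.png

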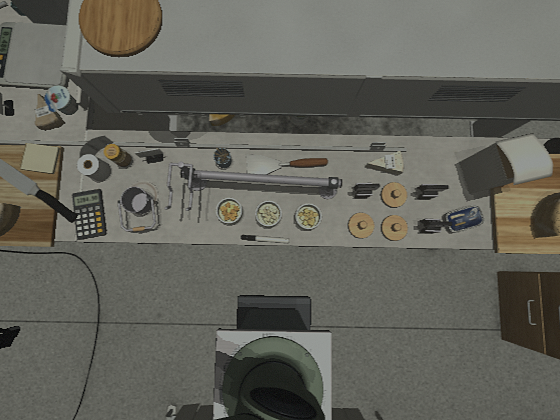

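```bash
python3 - <<'E'
import cv2
a=cv2.imread("pics/top0.png"); s=cv2.imread("pics/scene0.png")
cv2.imwrite("pics/t1.png",cv2.resize(a[130:260,70:330],None,fx=3,fy=3,interpolation=cv2.INTER_CUBIC))
cv2.imwrite("pics/t2.png",cv2.resize(a[130:260,290:500],None,fx=3.5,fy=3.5,interpolation=cv2.INTER_CUBIC))
cv2.imwrite("pics/s1.png",cv2.resize(s[130:340,140:440],None,fx=2.6,fy=2.6,interpolation=cv2.INTER_CUBIC))
E
```

```text
(no output)
```

View pics/t1.png

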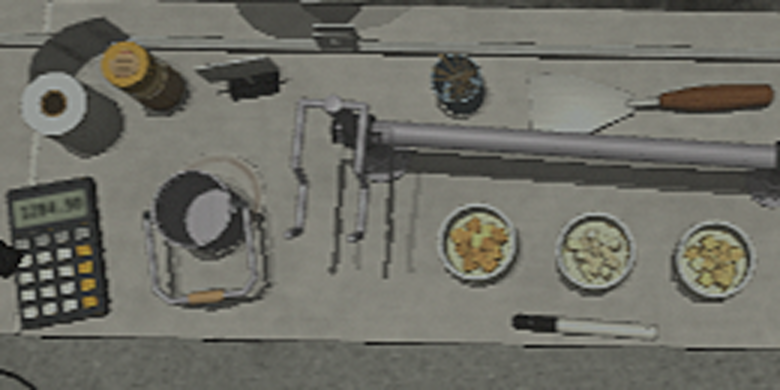

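View pics/t2.png

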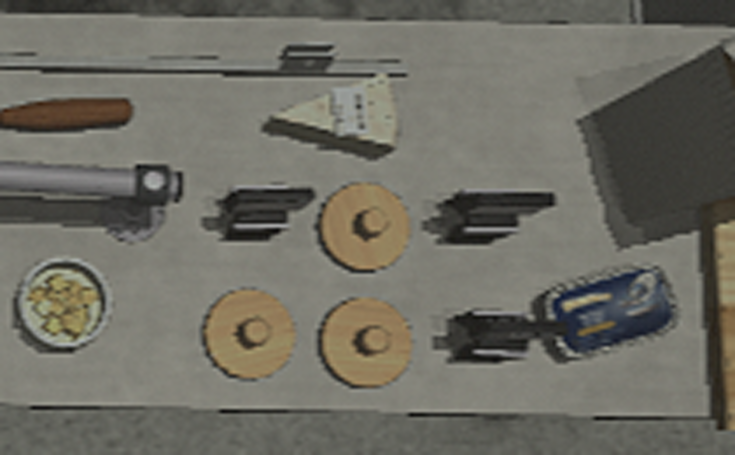

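View pics/s1.png

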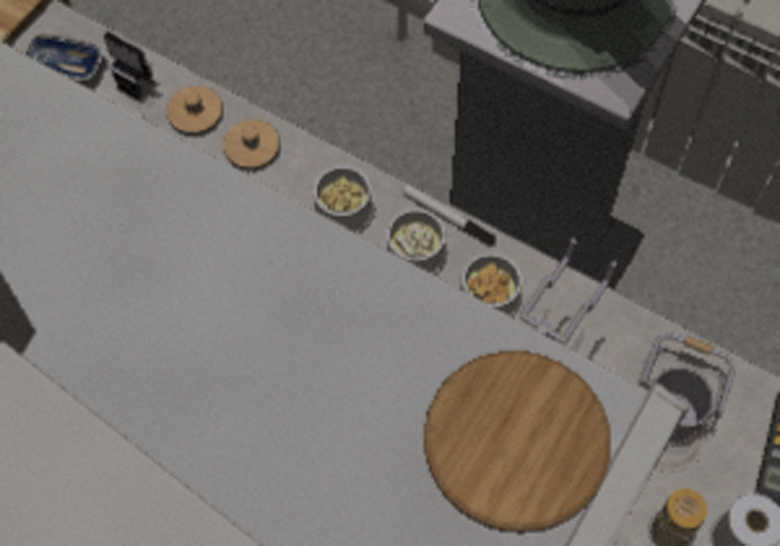

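```bash
python3 - <<'E'
from h import *
np.set_printoptions(precision=4,suppress=True)
print("board",tri((339,299),(120,15)))
im=cv2.imread("pics/top0.png"); hsv=cv2.cvtColor(im,cv2.COLOR_BGR2HSV)
# covers
def comps(mask,amin,box):
    x0,y0,x1,y1=box; m=np.zeros_like(mask); m[y0:y1,x0:x1]=mask[y0:y1,x0:x1]
    for c in cv2.findContours(m,cv2.RETR_EXTERNAL,cv2.CHAIN_APPROX_NONE)[0]:
        if cv2.contourArea(c)>amin: yield c
m=cv2.inRange(hsv,(5,60,90),(25,255,255))
for c in comps(m,200,(340,170,420,250)):
    c=cv2.convexHull(c);e=cv2.fitEllipse(c); print("cover",e,onz("top",e[0],0.0125), "w",e[1])
for p in [(229,211),(268,214.5),(307,217)]:
    print(im[int(p[1])-16:int(p[1])+17:1,int(p[0])].max(1))
print("knob tops from zoom", [onz("top",(290+u/3.5,130+v/3.5),0.036) for u,v in [(371,221),(252,331),(373,339)]])
E
```

```text
board (array([0.7769, 0.291 , 0.4546]), np.float64(0.0038405025539639437))
cover ((394.31280517578125, 227.40199279785156), (24.771453857421875, 26.05826759338379), 129.1453857421875) [ 0.4409 -0.3397  0.0125] w (24.771453857421875, 26.05826759338379)
cover ((360.7550964355469, 224.94993591308594), (24.859167098999023, 25.823097229003906), 129.846435546875) [ 0.4461 -0.2442  0.0125] w (24.859167098999023, 25.823097229003906)
cover ((393.91314697265625, 194.2596893310547), (24.11993980407715, 25.649547576904297), 119.03392791748047) [ 0.5366 -0.3411  0.0125] w (24.11993980407715, 25.649547576904297)
[128 127 139 169  46  57 172 149 120 141 119 113  96 163 158 158 152 132
 131 137 150 151 115 100 116 166 159 166  73  62  80 143 136]
[129 132 131 167  44  62 168 158 132 128 145 115 142 156 133 140 116 106
 156 150 153 155 149  91 103 163 160 166  77  54  71 144 131]
[126 126 143 153  47  74 169 124 153 150 154 140 115 152 135 117 135 158
 124 108 110 110 135 111 154 159 159 167  59  56 144 134 133]
knob tops from zoom [array([ 0.5357, -0.3396,  0.036 ]), array([ 0.445 , -0.2423,  0.036 ]), array([ 0.4404, -0.3386,  0.036 ])]
```

```bash
python3 - <<'E'
from h import *
np.set_printoptions(precision=4,suppress=True)
a=cv2.imread("pics/top0.png")
cv2.imwrite("pics/t3.png",cv2.resize(a[190:240,205:330],None,fx=6,fy=6,interpolation=cv2.INTER_NEAREST))
cv2.imwrite("pics/t4.png",cv2.resize(a[155:235,110:210],None,fx=7,fy=7,interpolation=cv2.INTER_NEAREST))
cv2.imwrite("pics/t5.png",cv2.resize(a[170:245,340:460],None,fx=6,fy=6,interpolation=cv2.INTER_NEAREST))
for rr in (70,72,76): print(rr,onz("top",(280,rr),.4546))
for z in (.4,.35,.3,.25,.2): print(z,onz("top",(280,117),z))
E
```

```text
70 [ 0.6777 -0.0029  0.4546]
72 [ 0.6739 -0.003   0.4546]
76 [ 0.6663 -0.0031  0.4546]
0.4 [ 0.6115 -0.005   0.4   ]
0.35 [ 0.631  -0.0055  0.35  ]
0.3 [ 0.6505 -0.006   0.3   ]
0.25 [ 0.67   -0.0065  0.25  ]
0.2 [ 0.6895 -0.007   0.2   ]
```

View pics/t3.png

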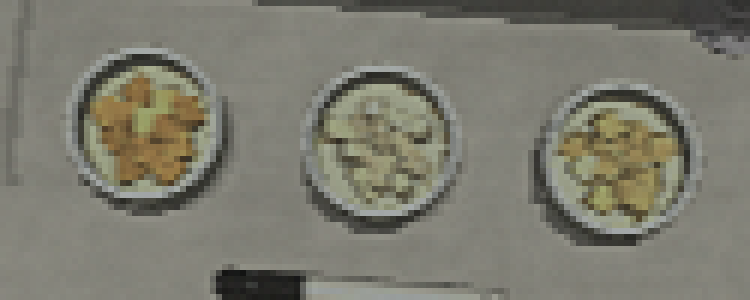

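View pics/t4.png

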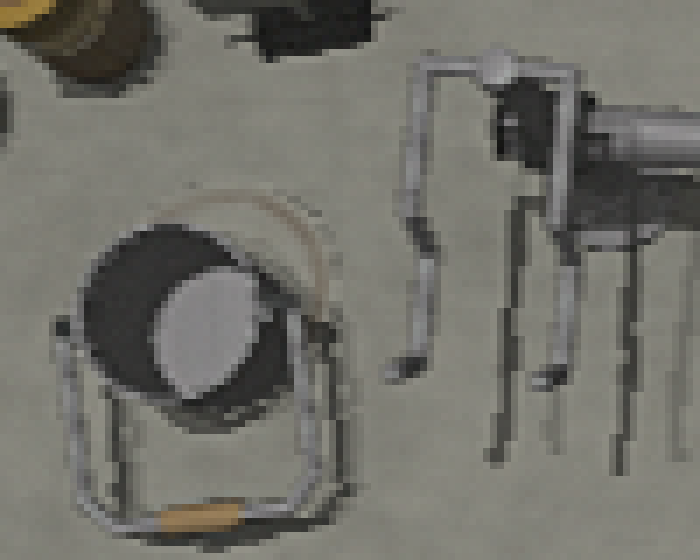

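View pics/t5.png

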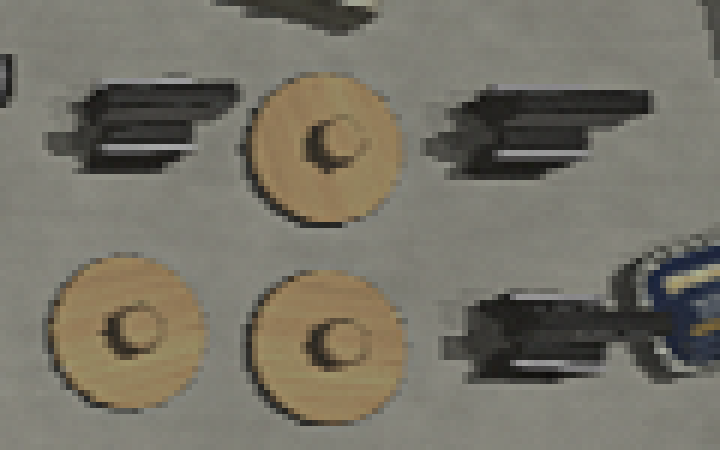

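```bash
python3 - <<'E'
from h import *
np.set_printoptions(precision=4,suppress=True)
a=cv2.imread("pics/top0.png")
g=cv2.convertScaleAbs(a[175:235,340:460],alpha=2.0,beta=0)
g=cv2.resize(g[:40],None,fx=6.6,fy=14,interpolation=cv2.INTER_NEAREST)
def z(x0,y0,x1,y1,f): 
    return cv2.resize(cv2.convertScaleAbs(a[y0:y1,x0:x1],alpha=2.2),None,fx=f,fy=f,interpolation=cv2.INTER_NEAREST)
o=np.zeros((560,760,3),np.uint8)
for k,(x0,y0) in enumerate([(344,176),(408,176),(408,212)]):
    q=z(x0,y0,x0+46,y0+24,8); xx=(k%2)*380; yy=(k//2)*280; 
    o[yy:yy+192,xx:xx+368]=q
cv2.imwrite("pics/t6.png",o)
hsv=cv2.cvtColor(a,cv2.COLOR_BGR2HSV)
# pots ring
for (u,v) in [(229,210.5),(268.3,213.8),(308.1,216.3)]:
    # radial brightest ring in angle
    pts=[]
    gray=a.max(2).astype(np.float32)
    for th in np.linspace(0,2*np.pi,72,endpoint=False):
        rr=np.arange(9.5,15,.25); us=(u+rr*np.cos(th)).astype(np.float32); vs=(v+rr*np.sin(th)).astype(np.float32)
        p=cv2.remap(gray,us[None],vs[None],cv2.INTER_LINEAR)[0]
        k=p.argmax(); pts.append((us[k],vs[k]))
    e=cv2.fitEllipse(np.array(pts)); print("pot",e,onz("top",e[0],.055))
# rail columns
print("rail")
for u in (205,220,240,260,280,300,320):
    c=a[168:200,u].max(1); print(u,c)
m=cv2.inRange(hsv,(5,80,90),(25,255,255))[220:236,125:155]
ys,xs=np.nonzero(m); print("sleeve",xs.mean()+125,ys.mean()+220,onz("top",(xs.mean()+125,ys.mean()+220),.046))
E
```

```text
pot ((228.17503356933594, 209.87208557128906), (21.806636810302734, 24.609031677246094), 140.7197723388672) [0.4766 0.1292 0.055 ]
pot ((268.7099304199219, 213.38043212890625), (22.212570190429688, 23.453020095825195), 64.64501190185547) [0.469  0.0178 0.055 ]
pot ((308.7917175292969, 215.9667510986328), (21.898035049438477, 24.465206146240234), 54.82856369018555) [ 0.464  -0.0922  0.055 ]
rail
205 [133 131 110  96 121 142 141 116 101  83  53 106  47  53  51  63  60  55
  64  70 136 128 127 129 131 130 130 129 128 127 127 131]
220 [ 79 113 142 119  96 120 141 141 120 101  84  64 113  48  62  66  66  63
  61  57  73 136 128 129 126 125 126 124 122 125 126 126]
240 [134 134 133 134 135  86 115 134 145 125 108  92  64  99 110  57  63  64
  63  63  62  78 137 128 128 131 131 131 129 132 130 132]
260 [153 154 155 151 156 160  93 105 123 144 130 110  95  74  97 113  47  65
  66  65  62  63  80 141 135 132 132 131 129 131 131 131]
280 [ 41 141 134 134 133 138 140  97 102 116 142 132 117 101  85  66 113  87
  61  66  64  64  63  79  75 137 131 129 129 127 125 125]
300 [139 132 133 133 137 133 137 135 112  93 115 135 135 123 109  90  54 113
  47  52  64  65  64  61  59  74 134 129 123 124 125 123]
320 [128 127 126 126 126 129 131 133 133 134  92 111 128 138 124 113  98  74
  81  48  52  62  60  61  62  59  65 108 101 132 129 127]
sleeve 138.07692307692307 228.53846153846155 [0.4213 0.3754 0.046 ]
```

View pics/t6.png

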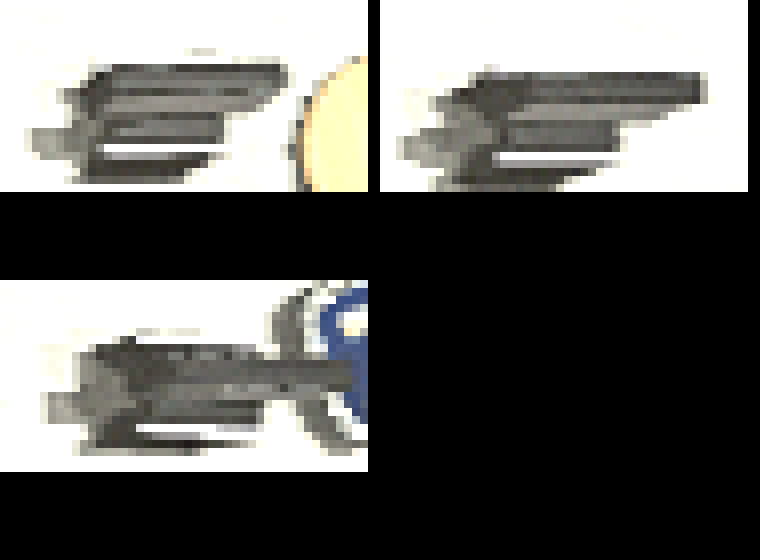

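```bash
python3 - <<'E'
from h import *
np.set_printoptions(precision=4,suppress=True)
print(r.tip_extent)
for n,p,s in [("A",(368.1,185.9),(364,0)),("B",(437,187),(430,0)),("C",(440.2,223.9),(432.2,0))]:
    q=onz("top",p,.098); print(n,q,"proj saddle",proj("top",[q[0],q[1],.054]),s, "axis px",proj("top",q+[0,.03,0]),proj("top",q-[0,.03,0]))
for u,v in [(229,210.5),(268.25,213.8),(308.1,216.3)]: print("pot",onz("top",(u,v),.055))
P=[onz("top",(u,v),.105) for u,v in[(205,174.8),(320,181.8)]]
print("rail",P,np.degrees(np.arctan2(P[0][0]-P[1][0],P[0][1]-P[1][1])))
print("clamp right outer px ~",[ (p,onz("top",p,.105)) for p in [(329,182),(341,183)]])
# hook seats: seat pixels
f=lambda u,v:(110+u/7,155+v/7)
for nm,p in [("seatL mid",f(425,300)),("seatR",f(565,300)),("kneeL",f(420,232)),("kneeR",f(570,238)),("tipL",f(405,370)),("tipR",f(550,377)),("cross",f(495,66))]:
    print(nm,p,onz("top",p,.172),onz("top",p,.2))
# pail
print("pail rim c", onz("top",f(178,311),.07), "rim L,R",onz("top",f(78,300),.07),onz("top",f(290,320),.07))
E
```

```text
0.022
A [ 0.5425 -0.2456  0.098 ] proj saddle [364.1931 188.9579] (364, 0) axis px [356.8332 185.6808] [379.3645 186.1191]
B [ 0.5431 -0.4292  0.098 ] proj saddle [430.2498 190.0103] (430, 0) axis px [425.7486 186.7811] [448.2491 187.2188]
C [ 0.4447 -0.4334  0.098 ] proj saddle [433.2234 225.4064] (432.2, 0) axis px [428.7883 223.6819] [451.6093 224.1181]
pot [0.4749 0.1268 0.055 ]
pot [0.4678 0.019  0.055 ]
pot [ 0.463  -0.0903  0.055 ]
rail [array([0.5624, 0.1877, 0.105 ]), array([ 0.5496, -0.1167,  0.105 ])] 2.4149818218946795
clamp right outer px ~ [((329, 182), array([ 0.5495, -0.1405,  0.105 ])), ((341, 183), array([ 0.5475, -0.1723,  0.105 ]))]
seatL mid (170.71428571428572, 197.85714285714286) [0.4883 0.256  0.172 ] [0.4839 0.2483 0.2   ]
seatR (190.71428571428572, 197.85714285714286) [0.4893 0.2073 0.172 ] [0.4848 0.201  0.2   ]
kneeL (170.0, 188.14285714285714) [0.5124 0.2592 0.172 ] [0.5072 0.2513 0.2   ]
kneeR (191.42857142857144, 189.0) [0.5113 0.2067 0.172 ] [0.5061 0.2004 0.2   ]
tipL (167.85714285714286, 207.85714285714286) [0.4636 0.2615 0.172 ] [0.4599 0.2536 0.2   ]
tipR (188.57142857142856, 208.85714285714286) [0.4621 0.2111 0.172 ] [0.4584 0.2047 0.2   ]
cross (180.71428571428572, 164.42857142857142) [0.5725 0.2363 0.172 ] [0.5655 0.2291 0.2   ]
pail rim c [0.4983 0.3795 0.07  ] rim L,R [0.5018 0.4185 0.07  ] [0.4956 0.336  0.07  ]
```

```bash
python3 -m inch '[40,-20,14,0,0,0.74, 40,-20,14,0,0,0.74, 40,-20,14,0,0,0.74, 40,-20,14,0,0,0.74, 40,-20,14,0,0,0.74, 35,-20,0,0,0,0, 10,-50,0,0,0,0, 0,-50,0,0,0,0, 0,-50,0,0,0,0, 0,-50,0,0,0,0]' 55
```

```text
t: 1.35
ee_pos: [0.4481, 0.2626, 0.2958]
ee_rot: [-0.002, -0.008, 1.0, -0.003]
contact_force: [0.4, 1.5, 0.3]
finger_gap: 0.055
```

```bash
python3 -m inch '[0,-50,0,0,0,0, 0,-50,0,0,0,0, 0,-50,0,0,0,0, 0,-50,0,0,0,0, 0,-50,0,0,0,0, 0,-50,0,0,0,0, 0,-50,0,0,0,0, 0,-50,0,0,0,0, 0,-50,-20,0,0,0, 0,-50,-20,0,0,0, 0,0,-50,0,0,0, 0,0,-50,0,0,0, 0,0,0,0,0,0]' 55
python3 - <<'E'
from h import *
im=snap("top","top1"); print(r.read_state()["t"])
E
```

```text
t: 2.98
ee_pos: [0.4436, -0.2582, 0.1519]
ee_rot: [-0.002, -0.005, 1.0, -0.004]
contact_force: [-0.1, 0.6, 0.2]
finger_gap: 0.055
3.025
```

View pics/top1.png

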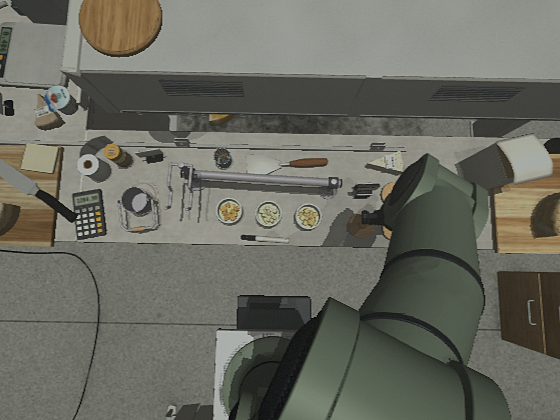

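```bash
python3 -m inch '[2,15,-30,0,0,0, 0,0,-30,0,0,0, 0,0,-20,0,0,0, 0,0,-15,0,0,0, 0,0,-10,0,0,0, 0,0,-5,0,0,0, 0,0,-1,0,0,0]' 55
```

```text
t: 3.9
ee_pos: [0.4545, -0.2449, 0.0512]
ee_rot: [0.008, -0.006, 1.0, -0.007]
contact_force: [1.1, -0.7, 0.3]
finger_gap: 0.0549
```

```bash
python3 - <<'E'
from h import *
for n in("scene","top"):
    im=snap(n,n+"2")
cv2.imwrite("pics/s2.png",cv2.resize(cv2.imread("pics/scene2.png")[140:240,170:300],None,fx=5,fy=5,interpolation=cv2.INTER_CUBIC))
E
```

```text
(no output)
```

View pics/s2.png

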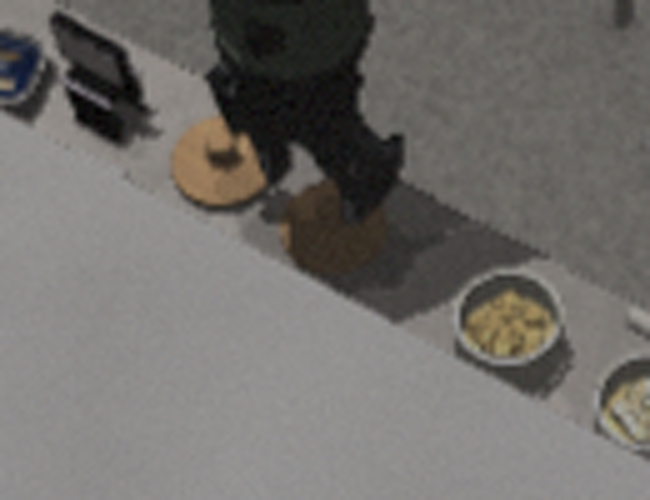

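```bash
python3 -m inch '[-8,1,-5,0,0,0, 0,0,0,0,0,0]' 55; python3 - <<'E'
from h import *
im=snap("scene","scene3")
cv2.imwrite("pics/s3.png",cv2.resize(cv2.imread("pics/scene3.png")[140:240,170:300],None,fx=5,fy=5,interpolation=cv2.INTER_CUBIC))
print(r.read_state()["joints"])
E
```

```text
t: 4.25
ee_pos: [0.4459, -0.2439, 0.0464]
ee_rot: [0.008, -0.006, 1.0, -0.007]
contact_force: [0.2, 0.4, -0.1]
finger_gap: 0.0549
[ 0.24203212  0.63173776  0.18422192  2.05864307 -0.2348213   0.44940508
  2.1846516 ]
```

View pics/s3.png

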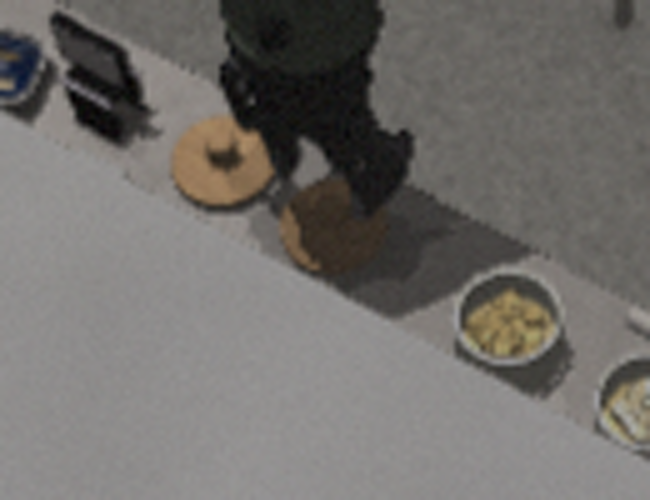

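```bash
python3 -m inch '[0,0,-6,0,0,0, 0,0,0,0,0,0]' 55;  python3 -m inch '[0,0,0,0,0,0, 0,0,0,0,0,0, 0,0,0,0,0,0, 0,0,0,0,0,0, 0,0,0,0,0,0]' 15
```

```text
t: 4.55
ee_pos: [0.4467, -0.2441, 0.0403]
ee_rot: [0.008, -0.006, 1.0, -0.007]
contact_force: [-0.1, -0.3, -0.7]
finger_gap: 0.0549
t: 5.18
ee_pos: [0.4469, -0.2441, 0.0403]
ee_rot: [0.008, -0.006, 1.0, -0.007]
contact_force: [0.0, -0.7, 0.4]
finger_gap: 0.0149
```

```bash
python3 - <<'E'
from h import *
im=snap("scene","scene4");snap("top","top4")
o=np.hstack([cv2.resize(cv2.imread("pics/scene4.png")[140:240,190:270],None,fx=5,fy=5,interpolation=cv2.INTER_CUBIC),cv2.resize(cv2.imread("pics/top4.png")[180:260,320:400],None,fx=5,fy=6.25,interpolation=cv2.INTER_CUBIC)])
cv2.imwrite("pics/s4.png",o)
print(proj("scene",[.4469,-.2441,.02]),proj("top",[.4469,-.2441,.02]))
E
```

```text
[235.66156334 183.20351838] [361.32157258 224.42157388]
```

View pics/s4.png

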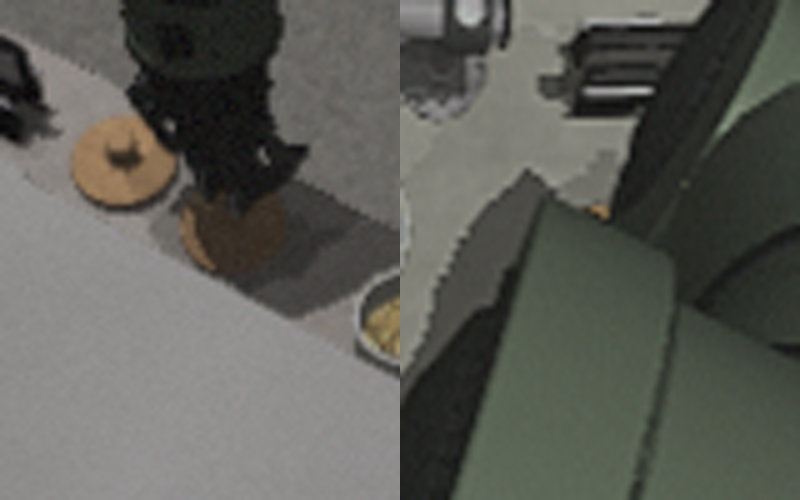

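```bash
python3 - <<'E'
from h import *
np.set_printoptions(precision=4,suppress=True)
for p in [(236.5,185.8),(140+194/2.6,130+110/2.6)]: print(onz("scene",p,.0125))
print("knob", onz("scene",(140+250/2.6,130+133/2.6),.034))
print(proj("scene",[.446,-.2435,.0125]),proj("scene",[.446,-.2435,.038]))
print(proj("top",[.446,-.2435,.0125]),proj("top",[.446,-.2435,.038]))
im=cv2.imread("pics/scene0.png");hsv=cv2.cvtColor(im,cv2.COLOR_BGR2HSV)
m=cv2.inRange(hsv,(5,60,80),(25,255,255));m2=0*m;m2[155:200,195:255]=m[155:200,195:255]
for c in cv2.findContours(m2,cv2.RETR_EXTERNAL,cv2.CHAIN_APPROX_NONE)[0]:
    if cv2.contourArea(c)>100: e=cv2.fitEllipse(cv2.convexHull(c));print(e,onz("scene",e[0],.0125))
# pots in scene
for p in [(342,196),(416,240),(491,283)]: print("pot",onz("scene",(140+p[0]/2.6,130+p[1]/2.6),.055))
E
```

```text
[ 0.4505 -0.2391  0.0125]
[ 0.4443 -0.3348  0.0125]
knob [ 0.4459 -0.2411  0.034 ]
[236.1729 184.2715] [235.4347 180.2139]
[360.5127 224.9763] [362.5915 224.1417]
((236.23504638671875, 184.78744506835938), (18.075632095336914, 21.294506072998047), 78.19435119628906) [ 0.4476 -0.2421  0.0125]
((214.2328643798828, 171.64671325683594), (17.36651611328125, 21.2291202545166), 76.45039367675781) [ 0.4427 -0.3375  0.0125]
pot [ 0.4733 -0.0818  0.055 ]
pot [0.4787 0.0281 0.055 ]
pot [0.4821 0.1343 0.055 ]
```

```bash
python3 -m inch '[0,0,0,0,0,0, 0,0,0,0,0,0, 0,0,0,0,0,0]' 0;python3 -m inch '[0,0,5,0,0,0, 0,0,10,0,0,0, 0,0,10,0,0,0, 0,0,10,0,0,0, 0,0,10,0,0,0]' 0
python3 - <<'E'
from h import *
im=snap("scene","scene5");snap("top","top5")
o=np.hstack([cv2.resize(cv2.imread("pics/scene5.png")[140:240,190:270],None,fx=5,fy=5,interpolation=cv2.INTER_CUBIC),cv2.resize(cv2.imread("pics/top5.png")[180:260,320:400],None,fx=5,fy=6.25,interpolation=cv2.INTER_CUBIC)])
cv2.imwrite("pics/s5.png",o)
E
```

```text
t: 5.65
ee_pos: [0.4469, -0.2441, 0.0403]
ee_rot: [0.008, -0.006, 1.0, -0.007]
contact_force: [0.6, -0.3, 0.6]
finger_gap: 0.0
t: 6.28
ee_pos: [0.4468, -0.2441, 0.0885]
ee_rot: [0.008, -0.006, 1.0, -0.007]
contact_force: [-0.5, -0.5, -1.1]
finger_gap: -0.0
```

View pics/s5.png

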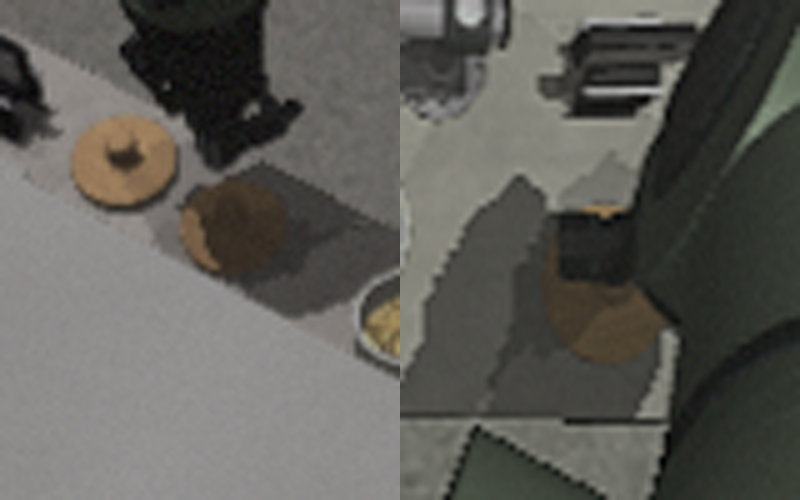

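```bash
python3 - <<'E'
from h import *
np.set_printoptions(precision=4,suppress=True)
s=r.read_state();print(s["ee_pos"],s["ee_rot"])
print(proj("top",s["ee_pos"]-[0,0,.022]),proj("top",s["ee_pos"]),proj("scene",s["ee_pos"]-[0,0,.022]))
for z in (.06,.08):print(onz("top",(359,219),z), onz("top",(320+195/5,180+275/6.25),z))
print(190+220/5,140+165/5, onz("scene",(234,173),.066))
E
```

```text
[ 0.4473 -0.2443  0.0889] [ 0.0091 -0.0062  0.9999 -0.0076]
[365.3743 222.6708] [367.3626 221.8648] [234.1398 175.657 ]
[ 0.4577 -0.2288  0.06  ] [ 0.444  -0.2286  0.06  ]
[ 0.4555 -0.2243  0.08  ] [ 0.4421 -0.2241  0.08  ]
234.0 173.0 [ 0.4384 -0.2511  0.066 ]
```

```bash
for i in 1 2 3 4 5; do python3 -m inch '[0,0,-5,0,0,0]' 0 | grep -E 'ee_pos|force'; done; python3 - <<'E'
from h import *
im=snap("scene","scene6");snap("top","top6")
a=cv2.convertScaleAbs(cv2.imread("pics/scene6.png")[140:220,195:275],alpha=2.5)
cv2.imwrite("pics/s6.png",cv2.resize(a,None,fx=7,fy=7,interpolation=cv2.INTER_NEAREST))
print(proj("scene",r.read_state()["ee_pos"]-[0,0,.022]))
E
```

```text
ee_pos: [0.4475, -0.2443, 0.0839]
contact_force: [-0.0, 0.6, -1.3]
ee_pos: [0.4473, -0.2442, 0.0783]
contact_force: [0.1, -0.3, -0.2]
ee_pos: [0.4471, -0.2441, 0.0725]
contact_force: [0.1, 0.8, -0.1]
ee_pos: [0.4469, -0.2441, 0.0668]
contact_force: [0.8, 0.2, -0.0]
ee_pos: [0.4467, -0.2441, 0.0612]
contact_force: [-0.0, 0.1, -0.6]
[235.20301855 180.09782051]
```

View pics/s6.png

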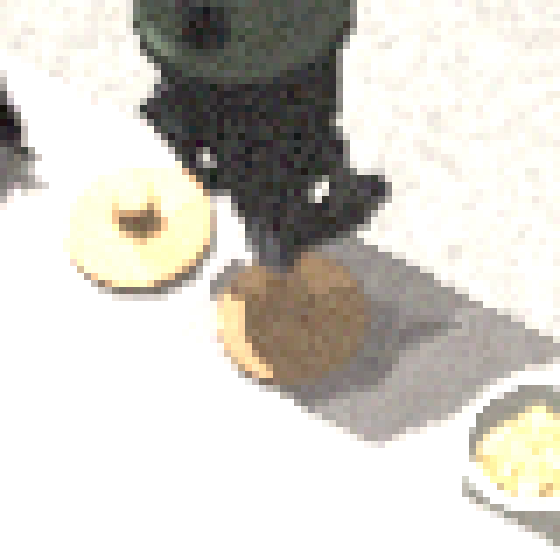

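```bash
python3 - <<'E'
from h import *
np.set_printoptions(precision=4,suppress=True)
print(onz("scene",(234.3,178.3),.039),onz("scene",(234.3,178.3),.05),onz("scene",(195+293/7,140+318/7),.0115),onz("scene",(195+141/7,140+228/7),.0115))
a=cv2.convertScaleAbs(cv2.imread("pics/top6.png")[180:250,330:400],alpha=2.5)
cv2.imwrite("pics/s7.png",cv2.resize(a,None,fx=8,fy=8,interpolation=cv2.INTER_NEAREST))
E
```

```text
[ 0.4421 -0.2506  0.039 ] [ 0.4475 -0.2457  0.05  ] [ 0.4482 -0.2393  0.0115] [ 0.4438 -0.3331  0.0115]
```

View pics/s7.png

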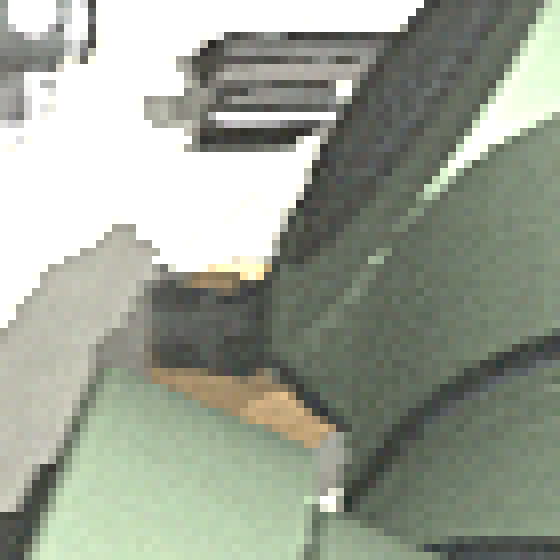

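```bash
for i in 1 2 3 4 5 6 7; do python3 -m inch '[0,0,-3,0,0,0]' 0 | grep -E 'ee_pos|force'; done
```

```text
ee_pos: [0.4467, -0.244, 0.0581]
contact_force: [0.8, -0.3, -0.6]
ee_pos: [0.4467, -0.2441, 0.055]
contact_force: [0.5, -0.2, 0.6]
ee_pos: [0.4467, -0.2441, 0.0518]
contact_force: [0.2, -0.3, -1.1]
ee_pos: [0.4468, -0.2441, 0.0487]
contact_force: [0.4, -0.4, 0.2]
ee_pos: [0.4468, -0.244, 0.0455]
contact_force: [-0.1, -0.4, -0.8]
ee_pos: [0.4468, -0.244, 0.0422]
contact_force: [0.6, 0.2, -0.4]
ee_pos: [0.4468, -0.244, 0.039]
contact_force: [-0.2, -0.2, 0.8]
```

```bash
python3 - <<'E'
from h import *
im=snap("scene","scene8");snap("top","top8")
a=cv2.convertScaleAbs(cv2.imread("pics/scene8.png")[150:210,205:265],alpha=2.8)
b=cv2.convertScaleAbs(cv2.imread("pics/top8.png")[190:250,330:390],alpha=2.8)
cv2.imwrite("pics/s8.png",np.hstack([cv2.resize(i,None,fx=6.5,fy=9,interpolation=cv2.INTER_NEAREST) for i in(a,b)]))
E
```

```text
(no output)
```

View pics/s8.png

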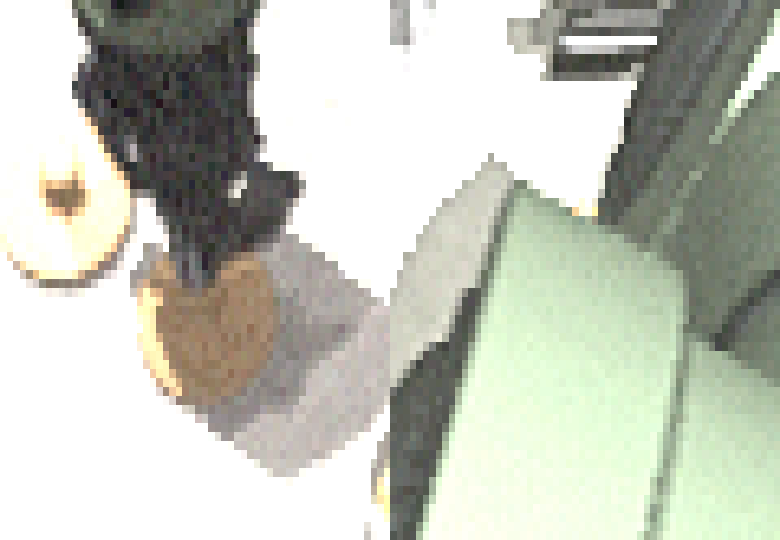

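```bash
for i in 1 2 3 4 5 6 ; do python3 -m inch '[0,0,-2,0,0,0]' 0 | grep -E 'ee_pos|force'; done
```

```text
ee_pos: [0.4467, -0.244, 0.0369]
contact_force: [-0.0, 0.8, 0.5]
ee_pos: [0.4469, -0.2441, 0.0352]
contact_force: [-11.0, 5.4, 54.5]
ee_pos: [0.447, -0.2442, 0.035]
contact_force: [-19.2, 11.3, 90.3]
ee_pos: [0.447, -0.2442, 0.0352]
contact_force: [-16.5, 10.3, 70.2]
ee_pos: [0.447, -0.2442, 0.0352]
contact_force: [-14.6, 9.0, 60.8]
ee_pos: [0.4469, -0.2442, 0.0352]
contact_force: [-13.5, 8.9, 60.3]
```

```bash
python3 -m inch '[0,0,8,0,0,0]' 0; python3 - <<'E'
from h import *
np.set_printoptions(precision=4,suppress=True)
print(onz("scene",(235.8,181.4),.0165), onz("scene",(236.8,186.1),.0115))
print([onz("scene",(205+u/6.5,150+v/9),.0115) for u,v in [(137,320),(277,320),(207,405),(207,245)]])
E
```

```text
t: 8.95
ee_pos: [0.4469, -0.2441, 0.0435]
ee_rot: [0.011, -0.005, 1.0, -0.006]
contact_force: [0.0, 0.7, 0.4]
finger_gap: 0.0001
[ 0.439  -0.2494  0.0165] [ 0.4505 -0.238   0.0115]
[array([ 0.4676, -0.2704,  0.0115]), array([ 0.4296, -0.2077,  0.0115]), array([ 0.4796, -0.2179,  0.0115]), array([ 0.4207, -0.2581,  0.0115])]
```

```bash
python3 - <<'E'
from h import *
np.set_printoptions(precision=2,suppress=True)
for x in(.4357,.4577):
  for z in (.039,.06,.09): print(x,z,proj("top",[x,-.2295,z]))
for u,v in [(150,280),(150,375),(150,330)]:
  for z in(.039,.06): print(u,v,z,onz("top",(330+u/8,180+v/8),z)*1000)
E
```

```text
0.4357 0.039 [357.69 227.71]
0.4357 0.06 [359.38 227.07]
0.4357 0.09 [361.92 226.09]
0.4577 0.039 [357.59 219.82]
0.4577 0.06 [359.27 219.02]
0.4577 0.09 [361.8  217.81]
150 280 0.039 [ 470.72 -205.02   39.  ]
150 280 0.06 [ 468.17 -200.88   60.  ]
150 375 0.039 [ 437.56 -204.72   39.  ]
150 375 0.06 [ 435.67 -200.58   60.  ]
150 330 0.039 [ 453.23 -204.86   39.  ]
150 330 0.06 [ 451.03 -200.72   60.  ]
```

```bash
python3 -m inch '[0,0,50,0,0,0, 0,0,50,0,0,0, 0,0,50,0,0,0, 0,50,20,0,0,0, 0,50,0,0,0,0, 0,50,0,0,0,0, 0,50,0,0,0,0, 0,50,0,0,0,0, 0,50,0,0,0,0, 0,0,0,0,0,0]' 55; python3 - <<'E'
from h import *
np.set_printoptions(precision=4,suppress=True)
snap("scene","scene9");snap("top","top9")
im=cv2.imread("pics/top9.png");hsv=cv2.cvtColor(im,cv2.COLOR_BGR2HSV)
m=cv2.inRange(hsv,(5,60,60),(25,255,255));m2=0*m;m2[170:250,340:425]=m[170:250,340:425]
for c in cv2.findContours(m2,cv2.RETR_EXTERNAL,cv2.CHAIN_APPROX_NONE)[0]:
    if cv2.contourArea(c)>100: e=cv2.fitEllipse(cv2.convexHull(c));print(e,onz("top",e[0],.0125))
o=np.hstack([cv2.resize(cv2.imread("pics/scene9.png")[140:220,195:275],None,fx=5,fy=5,interpolation=cv2.INTER_CUBIC),cv2.resize(im[175:255,325:405],None,fx=5,fy=5,interpolation=cv2.INTER_CUBIC)])
cv2.imwrite("pics/s9.png",o)
E
```

```text
t: 10.2
ee_pos: [0.4454, 0.0652, 0.2208]
ee_rot: [0.013, -0.004, 1.0, -0.006]
contact_force: [-0.4, -1.1, -0.5]
finger_gap: 0.0546
((394.2093505859375, 227.3631591796875), (25.050798416137695, 26.218706130981445), 129.70858764648438) [ 0.441  -0.3394  0.0125]
((360.7076110839844, 224.99447631835938), (25.195268630981445, 25.78762435913086), 135.13987731933594) [ 0.446  -0.2441  0.0125]
((393.7203369140625, 194.31065368652344), (24.418045043945312, 25.769166946411133), 119.70529174804688) [ 0.5365 -0.3405  0.0125]
```

View pics/s9.png

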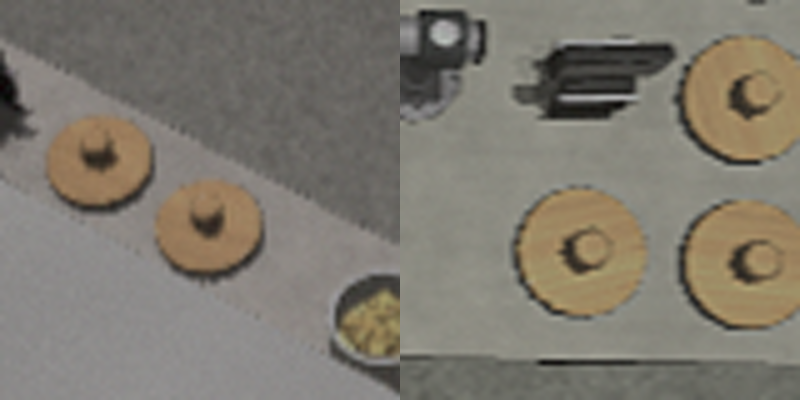

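```bash
python3 - <<'E'
from h import *
np.set_printoptions(precision=1,suppress=True)
p=r.read_state()["ee_pos"]
o=[]
for n in("scene","top"):
    im=cv2.imread(f"pics/{n}9.png"); f=5
    c=proj(n,p).astype(int); x0,y0=c-[40,40]
    g=cv2.resize(cv2.convertScaleAbs(im[y0:y0+80,x0:x0+80],alpha=2.5),None,fx=f,fy=f,interpolation=cv2.INTER_NEAREST)
    for dy,col in((-.0275,(0,0,255)),(0.0275,(255,0,0))):
      for dz in (0,-.022):
        q=(proj(n,p+[0,dy,dz])-[x0,y0]+.5)*f; cv2.circle(g,tuple(int(v) for v in q),4,col,1 if dz else -1)
    o.append(g)
cv2.imwrite("pics/s10.png",np.hstack(o))
E
```

```text
(no output)
```

View pics/s10.png

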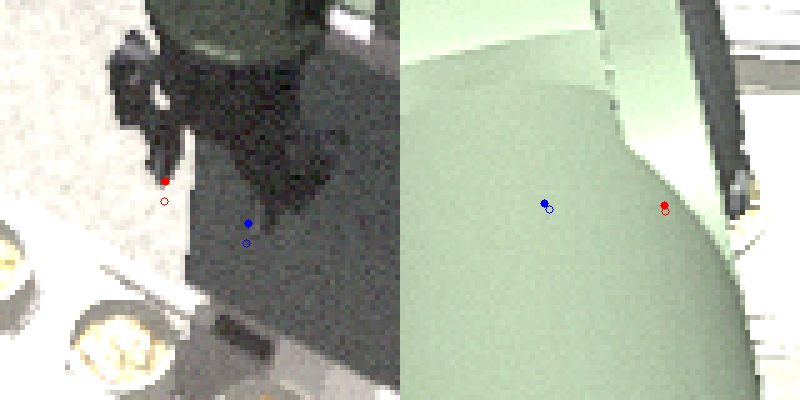

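```bash
python3 -m inch '[0,-50,0,0,0,0, 0,-50,0,0,0,0, 0,-50,0,0,0,0, 0,-50,0,0,0,0, 0,-50,0,0,0,0, 0,-50,0,0,0,0, 0,-9,-50,0,0,0, 0,0,-50,0,0,0, 0,0,-40,0,0,0, 0,0,-20,0,0,0, 0,0,-15,0,0,0, 0,0,0,0,0,0]' 45
```

```text
t: 11.8
ee_pos: [0.4366, -0.2724, 0.0421]
ee_rot: [0.015, 0.008, 1.0, -0.009]
contact_force: [0.2, 0.2, 0.0]
finger_gap: 0.0455
```

```bash
python3 -m inch '[0,0,30,0,0,0, 9,28,5,0,0,0, 0,0,0,0,0,0]' 45;
```

```text
t: 12.18
ee_pos: [0.4463, -0.2454, 0.0806]
ee_rot: [0.016, 0.009, 1.0, -0.01]
contact_force: [-0.7, -0.0, -0.1]
finger_gap: 0.0447
```

```bash
cat > st.py <<'E'
import sys
from h import *
from scipy.spatial.transform import Rotation as Ro
# st.py x y z jawyaw_deg : jaw axis direction measured CCW from +y ; prints needed delta
def need(x,y,z,yaw):
    s=r.read_state(); q=s["ee_rot"]; R=Ro.from_quat([q[1],q[2],q[3],q[0]])
    best=None
    for k in (0,180):
        T=Ro.from_euler('z',yaw+k,degrees=True)*Ro.from_quat([0,1,0,0])
        d=(T*R.inv()).as_rotvec()
        if best is None or np.linalg.norm(d)<np.linalg.norm(best): best=d
    print("pos",np.round(s["ee_pos"]*1000,1),"need mm",np.round((np.array([x,y,z])-s["ee_pos"])*1000,1),"turn",np.round(best/np.radians(5),2),"j",np.round(s["joints"],2)[[0,5,6]],"t",round(s["t"],2))
if __name__=="__main__": need(*map(float,sys.argv[1:]))
E
python3 st.py .446 -.244 .044 0
python3 -m inch '[0,1,-20,0.23,0.37,0.2, 0,0,-10,0,0,0, 0,0,-6,0,0,0, 0,0,-2,0,0,0]' 45;python3 st.py .446 -.244 .040 0
```

```text
pos [ 446.3 -245.4   80.6] need mm [ -0.3   1.4 -36.6] turn [0.23 0.37 0.21] j [0.19 0.5  2.19] t 12.18
t: 12.68
ee_pos: [0.4468, -0.2466, 0.0441]
ee_rot: [0.002, 0.001, 1.0, -0.001]
contact_force: [0.0, 0.4, -0.6]
finger_gap: 0.0449
pos [ 446.8 -246.6   44.1] need mm [-0.8  2.6 -4.1] turn [0.03 0.04 0.03] j [0.23 0.48 2.22] t 12.68
```

```bash
python3 -m inch '[0,2,-4,0,0,0, 0,0,0,0,0,0]' 45;python3 -m inch '[0,0,-2,0,0,0]' 45|grep -E "pos|force";python3 -m inch '[0,0,-1.5,0,0,0]' 45|grep -E "pos|force"
```

```text
t: 12.92
ee_pos: [0.4467, -0.2447, 0.0402]
ee_rot: [0.002, 0.002, 1.0, -0.001]
contact_force: [-0.1, 0.3, -0.4]
finger_gap: 0.045
ee_pos: [0.4468, -0.2447, 0.0384]
contact_force: [-0.5, 0.3, -0.4]
ee_pos: [0.4469, -0.2447, 0.0369]
contact_force: [-0.4, -0.7, -0.6]
```

```bash
python3 -m inch '[0,0,-1.5,0,0,0]' 45|grep -E "pos|force"
```

```text
ee_pos: [0.4469, -0.2448, 0.0353]
contact_force: [0.7, -0.2, -0.5]
```

```bash
python3 -m inch '[0,0,-1.5,0,0,0]' 45|grep -E "pos|force"
```

```text
ee_pos: [0.4469, -0.2447, 0.0337]
contact_force: [-0.2, -0.4, 0.2]
```

```bash
python3 -m inch '[0,0,-2,0,0,0]' 45|grep -E "pos|force";python3 -m inch '[0,0,-2,0,0,0]' 45|grep -E "pos|force"
```

```text
ee_pos: [0.4469, -0.2448, 0.0316]
contact_force: [0.1, 0.5, -0.0]
ee_pos: [0.4469, -0.2448, 0.0294]
contact_force: [0.1, -0.1, 0.2]
```

```bash
python3 -m inch '[0,0,-2,0,0,0]' 45|grep -E "pos|force"; python3 -m inch '[0,0,-2,0,0,0]' 45|grep -E "pos|force"
```

```text
ee_pos: [0.4469, -0.2448, 0.0273]
contact_force: [0.0, -0.0, 0.1]
ee_pos: [0.4469, -0.2448, 0.0251]
contact_force: [-0.4, -0.1, -0.2]
```

```bash
 python3 -m inch '[0,0,0,0,0,0,0,0,0,0,0,0,0,0,0,0,0,0,0,0,0,0,0,0]' 10|grep -E "pos|force|gap"
```

```text
ee_pos: [0.4469, -0.2447, 0.0253]
contact_force: [-0.1, 0.1, -0.2]
finger_gap: 0.0189
```

```bash
 python3 -m inch '[0,0,0,0,0,0,0,0,0,0,0,0]' 10|grep -E "pos|force|gap"; python3 - <<'E'
from h import *
snap("scene","scene11")
a=cv2.convertScaleAbs(cv2.imread("pics/scene11.png")[140:220,195:275],alpha=2.5)
cv2.imwrite("pics/s11.png",cv2.resize(a,None,fx=7,fy=7,interpolation=cv2.INTER_NEAREST))
E
```

```text
ee_pos: [0.4469, -0.2448, 0.0253]
contact_force: [-0.9, -0.6, 0.0]
finger_gap: 0.019
```

View pics/s11.png

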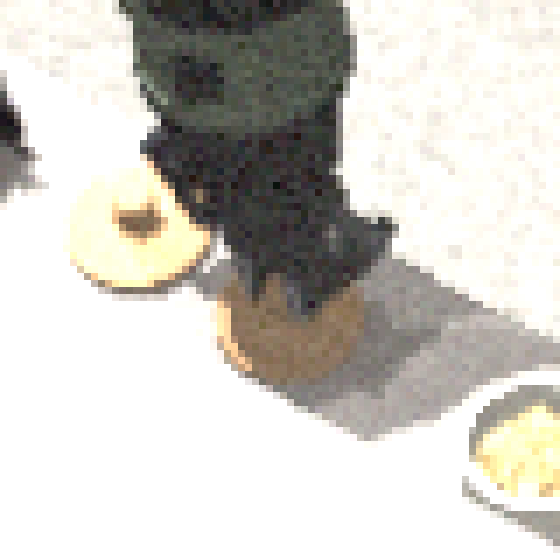

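```bash
 python3 -m inch '[0,0,0,0,0,0,0,0,0,0,0,0]' 34|grep -E "pos|force|gap";  python3 -m inch '[0,0,-2.5,0,0,0,0,0,-2.5,0,0,0]' 34|grep -E "pos|force|gap"
```

```text
ee_pos: [0.4469, -0.2448, 0.0253]
contact_force: [0.2, 0.8, 0.5]
finger_gap: 0.0341
ee_pos: [0.447, -0.2448, 0.0201]
contact_force: [-0.1, 0.3, -0.5]
finger_gap: 0.0343
```

```bash
 python3 -m inch '[0,0,-1.5,0,0,0]' 34|grep -E "pos|force|gap"; python3 -m inch '[0,0,-1.5,0,0,0]' 34|grep -E "pos|force|gap"; python3 -m inch '[0,0,0,0,0,0,0,0,0,0,0,0,0,0,0,0,0,0,0,0,0,0,0,0]' 8|grep -E "pos|force|gap"
```

```text
ee_pos: [0.447, -0.2448, 0.0183]
contact_force: [0.6, -0.3, -0.0]
finger_gap: 0.034
ee_pos: [0.4469, -0.2448, 0.0167]
contact_force: [-0.1, -0.4, -0.1]
finger_gap: 0.0338
ee_pos: [0.4468, -0.2448, 0.0168]
contact_force: [-0.3, 0.3, 0.8]
finger_gap: 0.0193
```

```bash
 python3 -m inch '[0,0,10,0,0,0,0,0,30,0,0,0,0,0,40,0,0,0,0,0,40,0,0,0]' 8|grep -E "pos|force|gap"; python3 - <<'E'
from h import *
np.set_printoptions(precision=4,suppress=True)
for n,cs in (("top",[(229,210.5),(268.25,213.8),(308.1,216.3)]),("scene",[(140+p[0]/2.6,130+p[1]/2.6) for p in [(342,192),(416,236),(491,281)]])):
    im=cv2.imread(f"pics/{n}0.png").astype(np.float32); g=im.mean(2)
    for u,v in cs:
        big=cv2.resize(g[int(v)-20:int(v)+21,int(u)-20:int(u)+21],None,fx=8,fy=8,interpolation=cv2.INTER_CUBIC)
        rows=[]
        for T in (140,146,152):
            m=(big>T).astype(np.uint8); 
            # flood from outside removed: take comp containing ring: largest comp near center
            nn,l,st,ce=cv2.connectedComponentsWithStats(m)
            yy,xx=np.mgrid[:328,:328]; c0=164
            best=None
            for k in range(1,nn):
                x,y,w,h,a=st[k]
                if 150<w<260 and 150<h<260:
                    cnt=max(cv2.findContours((l==k).astype(np.uint8),cv2.RETR_EXTERNAL,cv2.CHAIN_APPROX_NONE)[0],key=cv2.contourArea)
                    e=cv2.fitEllipse(cv2.convexHull(cnt)); uv=((e[0][0]+.5)/8-.5+int(u)-20,(e[0][1]+.5)/8-.5+int(v)-20)
                    rows.append((T,np.round(uv,2),np.round(np.array(e[1])/8,1),onz(n,uv,.055)))
        print(n,u,v); [print("  ",*q) for q in rows]
snap("scene","scene12")
a=cv2.convertScaleAbs(cv2.imread("pics/scene12.png")[140:220,195:275],alpha=2.5)
cv2.imwrite("pics/s12.png",cv2.resize(a,None,fx=7,fy=7,interpolation=cv2.INTER_NEAREST))
E
```

```text
ee_pos: [0.4451, -0.2442, 0.1395]
contact_force: [0.7, 0.7, -0.4]
finger_gap: 0.0198
top 229 210.5
top 268.25 213.8
top 308.1 216.3
scene 271.53846153846155 203.84615384615384
scene 300.0 220.76923076923077
scene 328.8461538461538 238.0769230769231
```

View pics/s12.png

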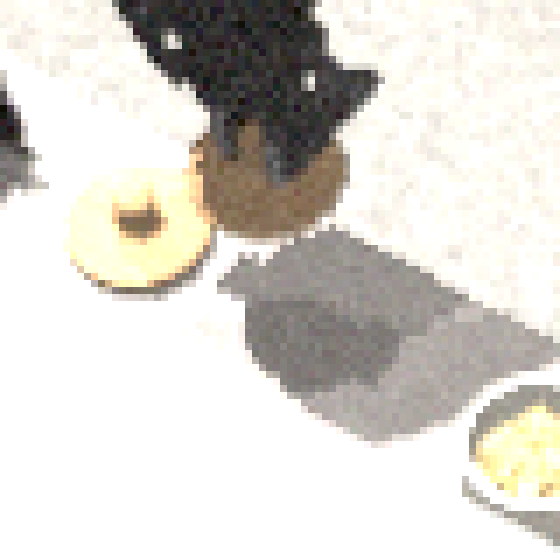

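```bash
python3 - <<'E'
from h import *
a=cv2.imread("pics/scene0.png"); a=cv2.convertScaleAbs(a[190:255,255:345],alpha=1.6)
cv2.imwrite("pics/s13.png",cv2.resize(a,None,fx=8,fy=8,interpolation=cv2.INTER_NEAREST))
E
```

```text
(no output)
```

View pics/s13.png

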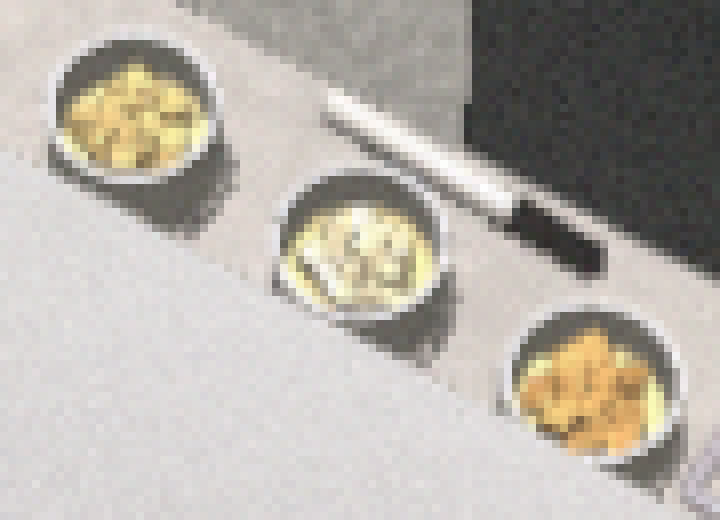

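```bash
python3 - <<'E'
from h import *
np.set_printoptions(precision=4,suppress=True)
for t,s in [((228.5,210),(328.4,237.4)),((267.75,213.3),(299.6,219.9)),((307.6,215.8),(271.4,202.8))]:
    print(onz("top",t,.055),onz("scene",s,.055),*tri(s,t))
E
python3 st.py .465 -.090 .140 -90
```

```text
[0.4762 0.1283 0.055 ] [0.4785 0.1306 0.055 ] [0.4766 0.1293 0.0503] 0.0010525817295973408
[0.4692 0.0204 0.055 ] [0.472  0.0226 0.055 ] [0.4697 0.0209 0.0497] 0.0007756378470456836
[ 0.4644 -0.0889  0.055 ] [ 0.4654 -0.0874  0.055 ] [ 0.4645 -0.0887  0.0526] 0.0010142137274783756
pos [ 446.7 -245.4  144. ] need mm [ 18.3 155.4  -4. ] turn [  0.08   0.02 -17.95] j [0.15 0.69 2.16] t 16.52
```

```bash
python3 -m inch '[4,30,0,0,0,0, 4,35,0,0,0,0, 4,35,0,0,0,0, 4,35,0,0,0,0, 2,20,0,0,0,0, 0,0,0,0,0,0,0,0,0,0,0,0]' 8|grep -E "pos|force|gap"; python3 st.py .4648 -.0883 .090 0
```

```text
ee_pos: [0.4656, -0.087, 0.1498]
contact_force: [0.7, 0.0, -0.5]
finger_gap: 0.0198
pos [465.6 -87.  149.8] need mm [ -0.8  -1.3 -59.8] turn [0.05 0.15 0.07] j [-0.19  0.66  1.82] t 17.4
```

```bash
python3 -m inch '[-1,-1,-20,0.05,0.15,0.07, 0,0,-20,0,0,0, 0,0,-12,0,0,0, 0,0,-3,0,0,0, 0,0,0,0,0,0]' 8|grep -E "pos|force|gap"; python3 st.py .4648 -.0883 .082 0; python3 - <<'E'
from h import *
o=[]
for n,c in (("scene",(271,200)),("top",(308,214))):
    snap(n,n+"14"); a=cv2.imread(f"pics/{n}14.png")[c[1]-35:c[1]+35,c[0]-40:c[0]+40]
    o.append(cv2.resize(cv2.convertScaleAbs(a,alpha=2.),None,fx=5,fy=5,interpolation=cv2.INTER_NEAREST))
cv2.imwrite("pics/s14.png",np.hstack(o))
E
```

```text
ee_pos: [0.4647, -0.0921, 0.0945]
contact_force: [-0.8, -1.4, 0.1]
finger_gap: 0.0198
pos [464.7 -92.1  94.5] need mm [  0.1   3.8 -12.5] turn [0.01 0.02 0.06] j [-0.13  0.54  1.88] t 18.02
```

View pics/s14.png

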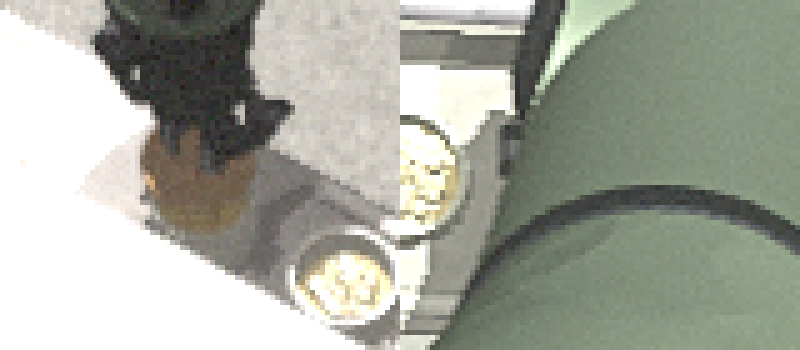

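```bash
python3 -m inch '[0,4,-8,0,0,0, 0,0,-3,0,0,0, 0,0,-2,0,0,0,0,0,0,0,0,0]' 8|grep -E "pos|force|gap"; python3 st.py .4648 -.0883 .0648 0
```

```text
ee_pos: [0.4653, -0.0873, 0.0815]
contact_force: [0.1, 0.7, -0.5]
finger_gap: 0.0197
pos [465.3 -87.3  81.5] need mm [ -0.5  -1.  -16.7] turn [0.01 0.04 0.05] j [-0.13  0.5   1.88] t 18.62
```

```bash
python3 -m inch '[0,-1,-5,0,0,0, 0,0,-2.5,0,0,0,0,0,-1,0,0,0]' 8|grep -E "pos|force|gap"
```

```text
ee_pos: [0.4653, -0.0885, 0.0725]
contact_force: [0.0, -0.6, -0.5]
finger_gap: 0.0197
```

```bash
python3 -m inch '[0,0,-2,0,0,0]' 8|grep -E "pos|force|gap"; python3 -m inch '[0,0,-2,0,0,0]' 8|grep -E "pos|force|gap"
```

```text
ee_pos: [0.4653, -0.0885, 0.0704]
contact_force: [0.1, -0.3, -0.3]
finger_gap: 0.0196
ee_pos: [0.4653, -0.0885, 0.0682]
contact_force: [-0.2, -0.5, -0.2]
finger_gap: 0.0198
```

```bash
python3 -m inch '[0,0,-2,0,0,0]' 8|grep -E "pos|force|gap"; python3 -m inch '[0,0,-1,0,0,0]' 8|grep -E "pos|force|gap"
```

```text
ee_pos: [0.4654, -0.0885, 0.0661]
contact_force: [-0.6, 0.4, -0.0]
finger_gap: 0.0199
ee_pos: [0.4653, -0.0885, 0.065]
contact_force: [0.8, -0.3, -0.3]
finger_gap: 0.02
```

```bash
python3 -m inch '[0,0,0,0,0,0,0,0,0,0,0,0,0,0,0,0,0,0]' 45|grep -E "pos|force|gap"; python3 -m inch '[0,0,10,0,0,0,0,0,20,0,0,0,0,0,40,0,0,0,0,0,40,0,0,0,0,0,0,0,0,0]' 45|grep -E "pos|force|gap";  python3 st.py .4410 -.3395 .160 -90; python3 - <<'E'
from h import *
o=[]
for n,c in (("scene",(271,200)),("top",(308,214))):
    snap(n,n+"15"); a=cv2.imread(f"pics/{n}15.png")[c[1]-35:c[1]+35,c[0]-40:c[0]+40]
    o.append(cv2.resize(cv2.convertScaleAbs(a,alpha=2.),None,fx=5,fy=5,interpolation=cv2.INTER_NEAREST))
cv2.imwrite("pics/s15.png",np.hstack(o))
E
```

```text
ee_pos: [0.4654, -0.0885, 0.065]
contact_force: [-0.6, 0.1, 0.1]
finger_gap: 0.0453
ee_pos: [0.465, -0.0889, 0.1809]
contact_force: [0.4, 0.4, -0.2]
finger_gap: 0.045
pos [465.  -88.9 180.9] need mm [ -24.  -250.6  -20.9] turn [  0.04   0.04 -17.94] j [-0.21  0.74  1.81] t 20.5
```

View pics/s15.png

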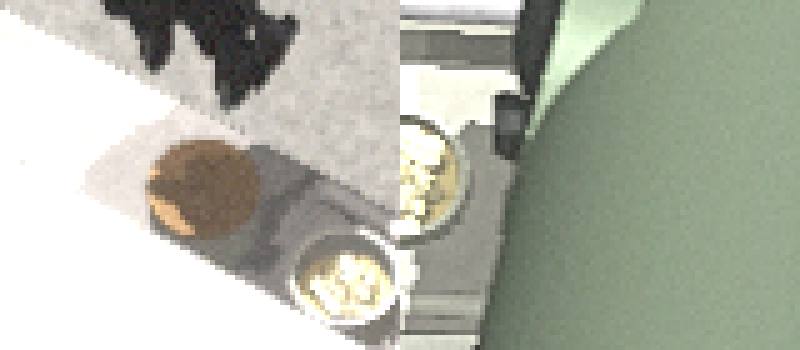

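```bash
python3 -m inch '[-3,-25,0,0,0,-2,-3,-25,0,0,0,-2,-3,-25,0,0,0,-2,-3,-25,0,0,0,-2,-3,-25,0,0,0,-2,-3,-25,0,0,0,-2,-3,-25,0,0,0,-2,-3,-25,0,0,0,-2,0,-25,0,0,0,-1.9,0,-20,0,0,0,0,0,0,0,0,0,0]' 45|grep -E "pos|force|gap";python3 st.py .4418 -.3390 .050 -90
```

```text
ee_pos: [0.4326, -0.3392, 0.169]
contact_force: [0.3, -0.6, -0.5]
finger_gap: 0.0448
pos [ 432.6 -339.2  169. ] need mm [   9.2    0.2 -119. ] turn [-0.09 -0.15  0.56] j [0.04 0.89 1.  ] t 21.98
```

```bash
python3 -m inch '[9,0,-40,-0.1,-0.15,0.56, 0,0,-40,0,0,0,0,0,-25,0,0,0,0,0,-5,0,0,0,0,0,0,0,0,0]' 45|grep -E "pos|force|gap";python3 st.py .4418 -.3390 .0168 -90; python3 - <<'E'
from h import *
snap("scene","scene16"); a=cv2.imread("pics/scene16.png")[140:220,175:265]
cv2.imwrite("pics/s16.png",cv2.resize(cv2.convertScaleAbs(a,alpha=2.),None,fx=7,fy=7,interpolation=cv2.INTER_NEAREST))
E
```

```text
ee_pos: [0.4409, -0.3354, 0.0541]
contact_force: [-0.1, -0.1, 0.8]
finger_gap: 0.045
pos [ 440.9 -335.4   54.1] need mm [  0.9  -3.6 -37.3] turn [-0.02 -0.04 -0.05] j [0.15 0.65 1.15] t 22.6
```

View pics/s16.png

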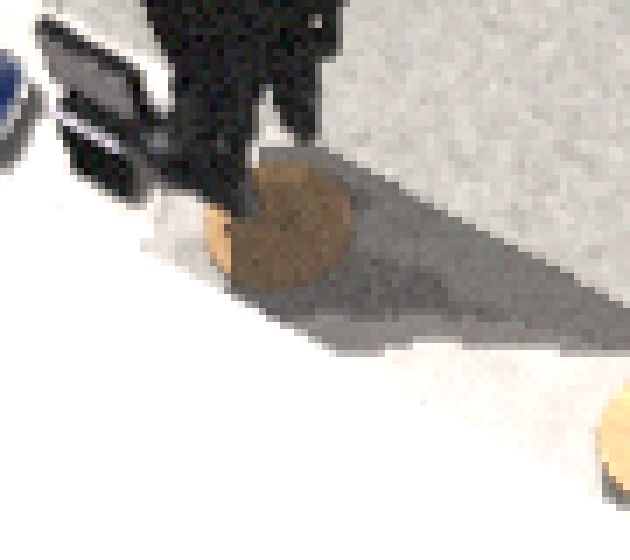

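```bash
python3 -m inch '[1,-3,-12,0,0,0, 0,0,-8,0,0,0,0,0,-4,0,0,0,0,0,0,0,0,0]' 45|grep -E "pos|force|gap";python3 st.py .4418 -.3390 .0168 -90
```

```text
ee_pos: [0.443, -0.3389, 0.0302]
contact_force: [-0.1, -0.0, 0.3]
finger_gap: 0.0454
pos [ 443.  -338.9   30.2] need mm [ -1.2  -0.1 -13.4] turn [-0.01 -0.01 -0.05] j [0.18 0.61 1.18] t 23.15
```

```bash
python3 -m inch '[-1,0,-7,0,0,0, 0,0,-4,0,0,0,0,0,-1.5,0,0,0,0,0,0,0,0,0]' 45|grep -E "pos|force|gap"; python3 -m inch '[0,0,0,0,0,0,0,0,0,0,0,0,0,0,0,0,0,0,0,0,0,0,0,0,0,0,0,0,0,0]' 8|grep -E "pos|force|gap"; python3 -m inch '[0,0,10,0,0,0,0,0,30,0,0,0,0,0,40,0,0,0,0,0,40,0,0,0,0,0,0,0,0,0]' 8|grep -E "pos|force|gap"; python3 st.py .4700 .0213 .150 -90
```

```text
ee_pos: [0.442, -0.339, 0.0171]
contact_force: [-0.2, 0.5, -0.3]
finger_gap: 0.0448
ee_pos: [0.4422, -0.339, 0.0175]
contact_force: [1.2, 0.0, -1.4]
finger_gap: 0.0195
ee_pos: [0.4414, -0.3392, 0.1433]
contact_force: [-0.6, 0.4, -1.1]
finger_gap: 0.0198
pos [ 441.4 -339.2  143.3] need mm [ 28.6 360.5   6.7] turn [-0.   -0.   -0.04] j [0.07 0.82 1.07] t 24.9
```

```bash
python3 -m inch '[3,30,0,0,0,0,3,35,0,0,0,0,3,35,0,0,0,0,3,35,0,0,0,0,3,35,0,0,0,0,3,35,0,0,0,0,3,35,0,0,0,0,3,35,0,0,0,0,3,30,0,0,0,0,0,20,0,0,0,0,0,10,0,0,0,0,0,0,0,0,0,0]' 8|grep -E "pos|force|gap"; python3 st.py .4700 .0213 .085 -90
```

```text
ee_pos: [0.465, 0.0068, 0.1413]
contact_force: [-0.1, 0.5, -1.1]
finger_gap: 0.0198
pos [465.    6.8 141.3] need mm [  5.   14.5 -56.3] turn [-0.   -0.05 -0.03] j [-0.72  0.72  0.45] t 26.4
```

```bash
python3 -m inch '[5,14,0,0,0,0,0,0,-20,0,0,0,0,0,-20,0,0,0,0,0,-10,0,0,0,0,0,0,0,0,0]' 8|grep -E "pos|force|gap"; python3 st.py .4700 .0210 .085 -90
```

```text
ee_pos: [0.4718, 0.021, 0.0903]
contact_force: [-0.1, 0.4, -0.6]
finger_gap: 0.0197
pos [471.8  21.   90.3] need mm [-1.8  0.  -5.3] turn [-0.01 -0.03  0.01] j [-0.66  0.62  0.5 ] t 27.02
```

```bash
python3 -m inch '[-2,0,-8,0,0,0,0,0,-5,0,0,0,0,0,-3,0,0,0,0,0,0,0,0,0]' 8|grep -E "pos|force|gap"; python3 st.py .4700 .0210 .0655 -90
```

```text
ee_pos: [0.4703, 0.021, 0.0742]
contact_force: [-0.1, -0.1, -1.2]
finger_gap: 0.0199
pos [470.3  21.   74.2] need mm [-0.3 -0.  -8.7] turn [-0.01 -0.02  0.02] j [-0.63  0.58  0.53] t 27.52
```

```bash
python3 -m inch '[0,0,-2,0,0,0,0,0,0,0,0,0]' 8|grep -E "pos|force|gap"; python3 st.py .4700 .0210 .0655 -90
```

```text
ee_pos: [0.4705, 0.0211, 0.0723]
contact_force: [-0.4, 0.6, -0.1]
finger_gap: 0.0201
pos [470.5  21.1  72.3] need mm [-0.5 -0.1 -6.8] turn [-0.01 -0.01  0.02] j [-0.63  0.57  0.53] t 27.77
```

```bash
python3 -m inch '[0,0,-2,0,0,0]' 8|grep -E "pos|force"; python3 -m inch '[0,0,-1.5,0,0,0]' 8|grep -E "pos|force"
```

```text
ee_pos: [0.4706, 0.0211, 0.0704]
contact_force: [0.5, 0.8, -0.5]
ee_pos: [0.4706, 0.0211, 0.0687]
contact_force: [-0.1, 0.6, -1.4]
```

```bash
python3 -m inch '[0,0,-1.5,0,0,0]' 8|grep -E "pos|force"; python3 -m inch '[0,0,-1,0,0,0]' 8|grep -E "pos|force"
```

```text
ee_pos: [0.4706, 0.0211, 0.0671]
contact_force: [-0.4, -0.1, -0.7]
ee_pos: [0.4706, 0.0211, 0.066]
contact_force: [-0.7, -0.5, -0.6]
```

```bash
python3 -m inch '[0,0,-0.5,0,0,0,0,0,0,0,0,0,0,0,0,0,0,0]' 42|grep -E "pos|force|gap"; python3 -m inch '[0,0,15,0,0,0,0,0,30,0,0,0,0,0,40,0,0,0,0,0,40,0,0,0,0,0,0,0,0,0]' 42|grep -E "pos|force|gap"; python3 st.py .5370 -.340 .170 -90
```

```text
ee_pos: [0.4706, 0.0211, 0.0655]
contact_force: [0.6, 1.1, 0.1]
finger_gap: 0.042
ee_pos: [0.4699, 0.0199, 0.1978]
contact_force: [0.1, 0.5, -0.8]
finger_gap: 0.0417
pos [469.9  19.9 197.8] need mm [  67.1 -359.9  -27.8] turn [-0.01 -0.01  0.04] j [-0.83  0.85  0.34] t 29.27
```

```bash
python3 -m inch '[6,-30,0,0,0,0,6,-35,0,0,0,0,6,-35,0,0,0,0,6,-35,0,0,0,0,6,-35,0,0,0,0,6,-35,0,0,0,0,6,-35,0,0,0,0,6,-35,0,0,0,0,6,-30,0,0,0,0,6,-25,0,0,0,0,0,-10,0,0,0,0,0,0,0,0,0,0]' 42|grep -E "pos|force|gap"; python3 st.py .5370 -.340 .060 -90; python3 - <<'E'
from h import *
snap("scene","scene17"); snap("top","top17")
E
```

```text
ee_pos: [0.5262, -0.3291, 0.1988]
contact_force: [-0.4, 0.1, -0.8]
finger_gap: 0.0419
pos [ 526.2 -329.1  198.8] need mm [  10.8  -10.9 -138.8] turn [-0.04 -0.08  0.03] j [-0.02  1.03  0.92] t 30.77
```

View pics/scene17.png

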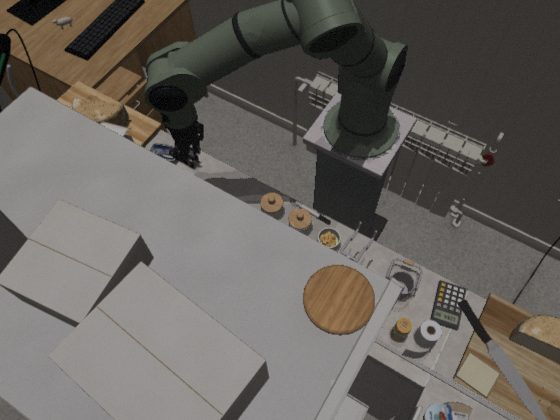

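View pics/top17.png

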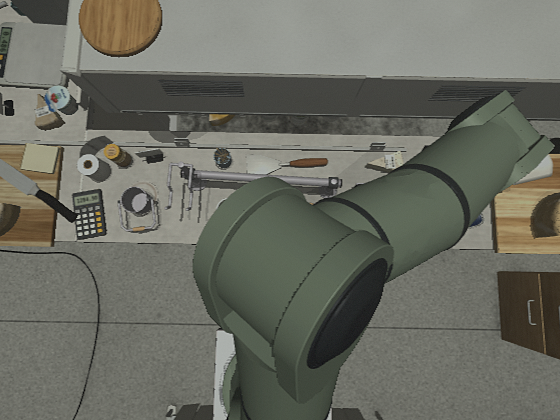

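```bash
python3 - <<'E'
from h import *
np.set_printoptions(precision=3,suppress=True)
for p in [(60,105),(200,172),(330,243),(385,275)]:
    print(p,onz("scene",p,.4546),onz("scene",p,.4))
for p in [(100,72),(280,75),(420,78),(540,80)]: print(p,onz("top",p,.4546), onz("top",p,.4))
for p in [(510,92),(540,140),(455,125)]: print(p,onz("top",p,.45),onz("top",p,.35))
E
python3 -c "
import cv2;a=cv2.imread('pics/scene17.png')[40:180,120:260];cv2.imwrite('pics/s17.png',cv2.resize(cv2.convertScaleAbs(a,alpha=2),None,fx=4,fy=4))"
```

```text
(60, 105) [ 0.691 -0.579  0.455] [ 0.667 -0.632  0.4  ]
(200, 172) [ 0.671 -0.142  0.455] [ 0.646 -0.172  0.4  ]
(330, 243) [0.673 0.214 0.455] [0.649 0.205 0.4  ]
(385, 275) [0.678 0.351 0.455] [0.654 0.349 0.4  ]
(100, 72) [0.667 0.316 0.455] [0.695 0.343 0.4  ]
(280, 75) [ 0.668 -0.003  0.455] [ 0.696 -0.004  0.4  ]
(420, 78) [ 0.668 -0.252  0.455] [ 0.696 -0.274  0.4  ]
(540, 80) [ 0.669 -0.466  0.455] [ 0.697 -0.507  0.4  ]
(510, 92) [ 0.647 -0.414  0.45 ] [ 0.695 -0.479  0.35 ]
(540, 140) [ 0.559 -0.46   0.45 ] [ 0.593 -0.533  0.35 ]
(455, 125) [ 0.584 -0.312  0.45 ] [ 0.621 -0.362  0.35 ]
```

View pics/s17.png

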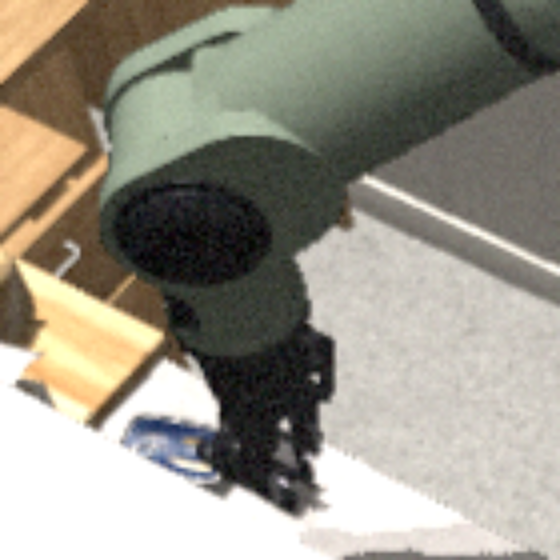

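```bash
python3 - <<'E'
from h import *
np.set_printoptions(precision=3,suppress=True)
print(tri((168.7,98.7),(482,112)))
print(tri((120+265/4,40+245/4),(455,128)),tri((120+118/4,40+225/4),(509,93)))
print(r.read_state()["joints"])
E
```

```text
(array([ 0.572, -0.305,  0.531]), np.float64(0.019070011341935752))
(array([ 0.55 , -0.269,  0.52 ]), np.float64(0.01606456145693489)) (array([ 0.597, -0.339,  0.545]), np.float64(0.019406166073554037))
[-0.019  0.679  0.767  1.663 -0.533  1.029  0.922]
```

```bash
python3 -m inch '[11,-11,-30,0,0,0,0,0,-35,0,0,0,0,0,-35,0,0,0,0,0,-25,0,0,0,0,0,-5,0,0,0,0,0,0,0,0,0]' 42|grep -E "pos|force|gap"; python3 st.py .5370 -.340 .0175 -90; python3 - <<'E'
from h import *
snap("scene","scene18"); snap("top","top18")
o=[cv2.resize(cv2.convertScaleAbs(cv2.imread(f"pics/{n}18.png")[y:y+120,x:x+150],alpha=2),None,fx=2.6,fy=2.6) for n,x,y in(("scene",140,90),("top",350,130))]
cv2.imwrite("pics/s18.png",np.hstack(o))
E
```

```text
ee_pos: [0.5401, -0.3326, 0.0671]
contact_force: [0.5, 0.8, 1.1]
finger_gap: 0.0422
pos [ 540.1 -332.6   67.1] need mm [ -3.1  -7.4 -49.6] turn [-0.06 -0.05 -0.06] j [0.06 0.82 1.01] t 31.62
```

View pics/s18.png

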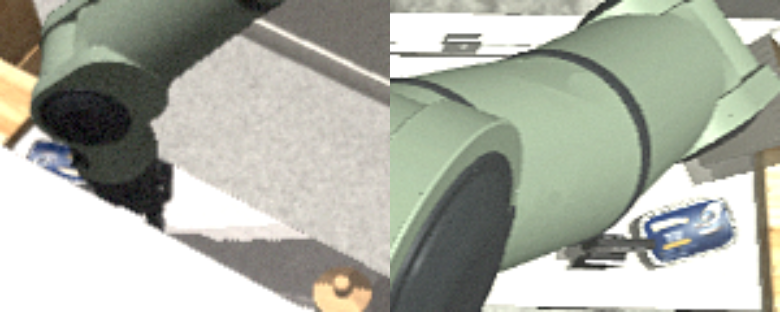

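```bash
python3 -m inch '[-3,-7,-12,0,0,0,0,0,-8,0,0,0,0,0,-4,0,0,0,0,0,0,0,0,0]' 42|grep -E "pos|force|gap"; python3 st.py .5370 -.340 .0175 -90
```

```text
ee_pos: [0.5375, -0.3409, 0.0432]
contact_force: [-0.3, -0.3, 0.6]
finger_gap: 0.0419
pos [ 537.5 -340.9   43.2] need mm [ -0.5   0.9 -25.7] turn [-0.05 -0.02 -0.06] j [0.09 0.78 1.04] t 32.23
```

```bash
python3 -m inch '[0,1,-6,0,0,0]' 42|grep -E "pos|force"; python3 -m inch '[0,0,-6,0,0,0]' 42|grep -E "pos|force"
```

```text
ee_pos: [0.5378, -0.34, 0.0374]
contact_force: [-0.3, -0.1, 0.5]
ee_pos: [0.5379, -0.3398, 0.031]
contact_force: [0.4, -0.7, 0.8]
```

```bash
python3 -m inch '[-0.5,0,-6,0,0,0]' 42|grep -E "pos|force"; python3 -m inch '[0,0,-5,0,0,0,0,0,-1,0,0,0]' 42|grep -E "pos|force";python3 -m inch '[0,0,0,0,0,0,0,0,0,0,0,0,0,0,0,0,0,0,0,0,0,0,0,0,0,0,0,0,0,0]' 8|grep -E "pos|force|gap"
```

```text
ee_pos: [0.5374, -0.3397, 0.0245]
contact_force: [0.4, 0.1, 0.3]
ee_pos: [0.5372, -0.3396, 0.0176]
contact_force: [-0.0, -0.1, 0.4]
ee_pos: [0.5373, -0.3398, 0.018]
contact_force: [0.2, -0.4, -0.0]
finger_gap: 0.0197
```

```bash
python3 -m inch '[0,0,15,0,0,0,0,0,40,0,0,0,0,0,40,0,0,0,0,0,40,0,0,0,-10,10,5,0,0,0,-10,35,0,0,0,0,-10,35,0,0,0,0,-10,35,0,0,0,0,-10,35,0,0,0,0,-6,35,0,0,0,0,-4,35,0,0,0,0,0,35,0,0,0,0,0,35,0,0,0,0,0,35,0,0,0,0,0,35,0,0,0,0,0,30,0,0,0,0,0,15,0,0,0,0,0,0,0,0,0,0]' 8|grep -E "pos|force|gap"; python3 st.py .4770 .129 .085 -90
```

```text
ee_pos: [0.465, 0.0793, 0.1674]
contact_force: [-0.2, -0.4, -0.9]
finger_gap: 0.0199
pos [465.   79.3 167.4] need mm [ 12.   49.7 -82.4] turn [-0.09 -0.04 -0.04] j [-0.91  0.79  0.29] t 35.73
```

```bash
python3 -m inch '[6,25,0,0,0,0,6,22,0,0,0,0,0,0,-20,0,0,0,0,0,-30,0,0,0,0,0,-20,0,0,0,0,0,-4,0,0,0,0,0,0,0,0,0]' 8|grep -E "pos|force|gap"; python3 st.py .4770 .129 .085 -90; python3 - <<'E'
from h import *
snap("scene","scene19"); snap("top","top19")
E
```

```text
ee_pos: [0.479, 0.1231, 0.0924]
contact_force: [0.3, -0.3, -0.8]
finger_gap: 0.0198
pos [479.  123.1  92.4] need mm [-2.   5.9 -7.4] turn [-0.08 -0.02  0.04] j [-0.87  0.66  0.32] t 36.6
```

View pics/scene19.png

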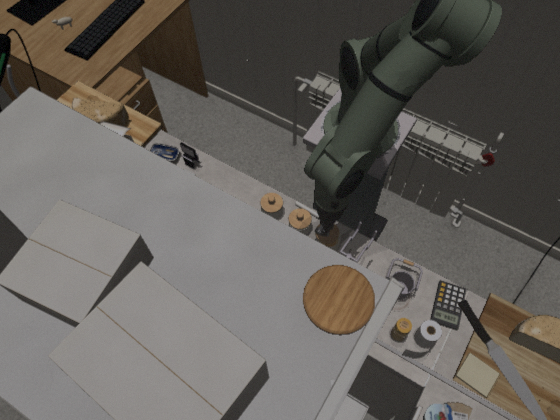

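```bash
python3 -m inch '[-2,6,-7,0,0,0,0,0,-6,0,0,0,0,0,-2,0,0,0,0,0,0,0,0,0]' 8|grep -E "pos|force|gap"; python3 st.py .4770 .129 .066 -90
```

```text
ee_pos: [0.4773, 0.1304, 0.0776]
contact_force: [0.0, -0.0, -0.4]
finger_gap: 0.0193
pos [477.3 130.4  77.6] need mm [ -0.3  -1.4 -11.6] turn [-0.09  0.    0.03] j [-0.86  0.63  0.33] t 37.2
```

```bash
python3 -m inch '[0,-1,-4,0,0,0]' 8|grep -E "pos|force";python3 -m inch '[0,0,-2,0,0,0]' 8|grep -E "pos|force"; python3 -m inch '[0,0,-1.5,0,0,0]' 8|grep -E "pos|force"
```

```text
ee_pos: [0.4775, 0.1294, 0.0736]
contact_force: [0.0, -0.1, -0.4]
ee_pos: [0.4775, 0.1293, 0.0714]
contact_force: [0.1, -0.1, -1.0]
ee_pos: [0.4775, 0.1292, 0.0697]
contact_force: [0.2, 0.8, -1.3]
```

```bash
python3 -m inch '[0,0,-1.5,0,0,0]' 8|grep -E "pos|force"; python3 -m inch '[0,0,-1.5,0,0,0]' 8|grep -E "pos|force"
```

```text
ee_pos: [0.4775, 0.1292, 0.0682]
contact_force: [-0.1, 0.8, -1.0]
ee_pos: [0.4775, 0.1292, 0.0666]
contact_force: [0.2, -0.1, -0.6]
```

```bash
python3 -m inch '[0,0,-0.5,0,0,0,0,0,0,0,0,0,0,0,0,0,0,0]' 42|grep -E "pos|force|gap"; python3 -m inch '[0,0,15,0,0,0,0,0,30,0,0,0,0,0,40,0,0,0,0,0,40,0,0,0,0,0,40,0,0,0,-5,-30,0,0,0,0,0,-35,0,0,0,0,0,-35,0,0,0,0,0,-35,0,0,0,0,0,-35,0,0,0,0,0,-35,0,0,0,0,0,0,0,0,0,0]' 42|grep -E "pos|force|gap";python3 - <<'E'
from h import *
for n in("scene","top"): snap(n,n+"20")
a=cv2.imread("pics/scene20.png")[140:260,150:350]
cv2.imwrite("pics/s20.png",cv2.resize(cv2.convertScaleAbs(a,alpha=1.5),None,fx=4,fy=4,interpolation=cv2.INTER_CUBIC))
a=cv2.imread("pics/top20.png")[150:250,110:350]
cv2.imwrite("pics/t20.png",cv2.resize(cv2.convertScaleAbs(a,alpha=1.5),None,fx=3.3,fy=3.3,interpolation=cv2.INTER_CUBIC))
E
```

```text
ee_pos: [0.4776, 0.1292, 0.0661]
contact_force: [0.9, 0.2, 0.1]
finger_gap: 0.0421
ee_pos: [0.4699, -0.0847, 0.2467]
contact_force: [-0.2, -0.3, -0.5]
finger_gap: 0.0416
```

View pics/s20.png

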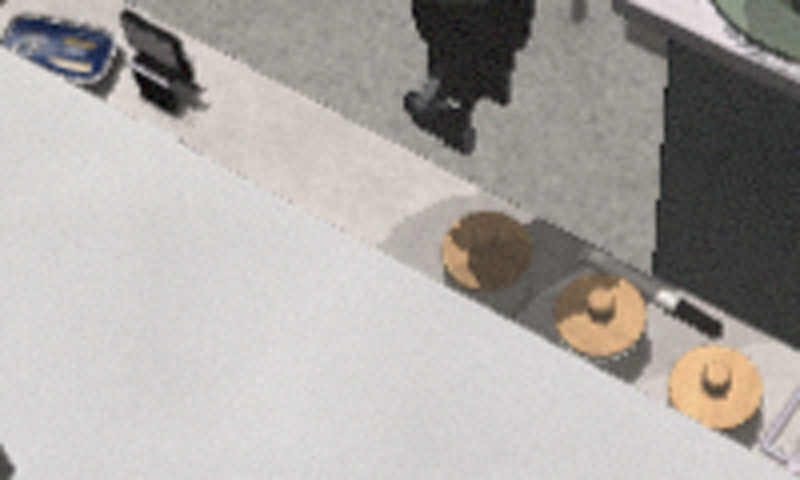

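View pics/t20.png

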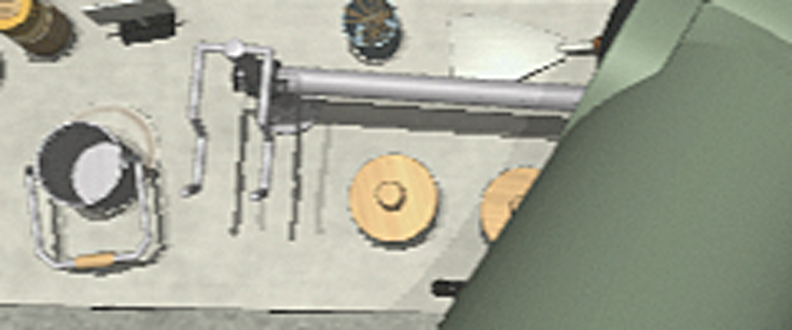

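```bash
cat > ov.py <<'E'
from h import *
def box(n,im,c,dx,dy,z0,z1,yaw,x0,y0,f,col):
    ca,sa=np.cos(np.radians(yaw)),np.sin(np.radians(yaw))
    P=[]
    for z in(z0,z1):
        for sx,sy in((-1,-1),(1,-1),(1,1),(-1,1)):
            d=np.array([sx*dx/2,sy*dy/2]); d=np.array([ca*d[0]-sa*d[1],sa*d[0]+ca*d[1]])
            P.append((proj(n,[c[0]+d[0],c[1]+d[1],z])-[x0,y0]+.5)*f)
    P=np.array(P).astype(int)
    for k in range(4):
        for a,b in((k,(k+1)%4),(4+k,4+(k+1)%4),(k,k+4)): cv2.line(im,tuple(map(int,P[a])),tuple(map(int,P[b])),col,1)
E
python3 - <<'E'
from ov import *
T={"A":(.5438,-.2443),"B":(.5444,-.4279),"C":(.446,-.4321)}
def crop(n,x0,y0,w,h,f,names,fn):
    g=cv2.resize(cv2.convertScaleAbs(cv2.imread(f"pics/{n}0.png")[y0:y0+h,x0:x0+w],alpha=2.2),None,fx=f,fy=f,interpolation=cv2.INTER_NEAREST)
    for k in names:
        box(n,g,T[k],.010,.060,.054,.098,0,x0,y0,f,(0,0,255)); box(n,g,T[k],.026,.040,.04,.054,0,x0,y0,f,(0,160,0))
    return g
a=crop("scene",175,135,40,40,9,"C",0)
b=crop("top",405,208,45,40,9,"C",0)
c=crop("top",345,172,110,24,7,"AB",0)
o=np.zeros((540,780,3),np.uint8); o[:360,:360]=a;o[:360,365:770]=b;o[365:533,:770]=c
cv2.imwrite("pics/s21.png",o)
E
```

```text
(no output)
```

View pics/s21.png

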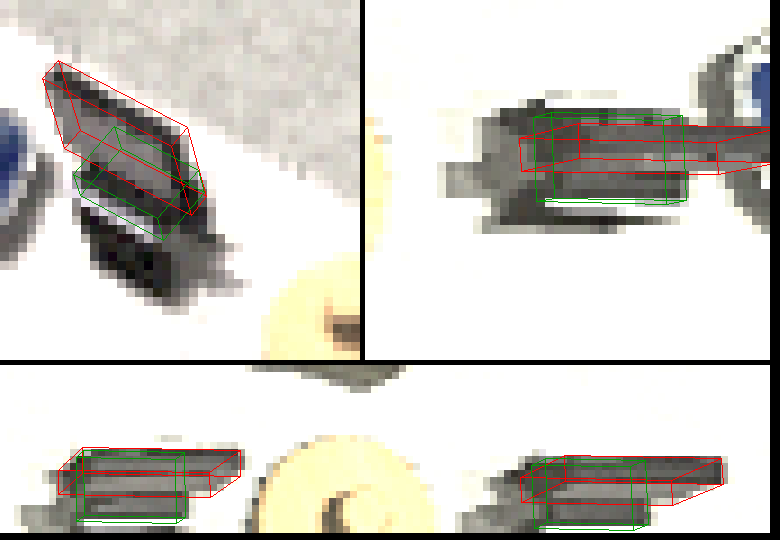

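```bash
python3 st.py .5445 -.2437 .110 -90;  python3 -m inch '[12,-25,-10,0,0,0,12,-30,-10,0,0,0,12,-30,-10,0,0,0,12,-30,-10,0,0,0,12,-25,-10,0,0,0,12,-12,-10,0,0,0,0,0,0,0,0,0]' 42|grep -E "pos|force|gap"; python3 st.py .5445 -.2437 .110 -90
```

```text
pos [470.2 -82.2 246.3] need mm [  74.3 -161.5 -136.3] turn [-0.13  0.05  0.04] j [-0.67  0.96  0.5 ] t 39.8
ee_pos: [0.5466, -0.229, 0.1853]
contact_force: [-0.0, -0.3, 0.8]
finger_gap: 0.042
pos [ 546.6 -229.   185.3] need mm [ -2.1 -14.7 -75.3] turn [-0.17  0.03 -0.11] j [-0.21  0.97  0.83] t 40.67
```

```bash
python3 -m inch '[-2,-15,-20,-0.17,0,-0.1,0,0,-30,0,0,0,0,0,-18,0,0,0,0,0,-4,0,0,0,0,0,0,0,0,0]' 42|grep -E "pos|force|gap"; python3 st.py .5445 -.2437 .060 -90
```

```text
ee_pos: [0.5461, -0.2391, 0.1138]
contact_force: [0.3, -0.4, 0.9]
finger_gap: 0.0422
pos [ 546.1 -239.1  113.8] need mm [ -1.6  -4.6 -53.8] turn [-0.    0.06 -0.07] j [-0.15  0.84  0.89] t 41.3
```

```bash
python3 -m inch '[-1.5,-4.5,-12,0,0,0,0,0,-12,0,0,0,0,0,-4,0,0,0,0,0,0,0,0,0]' 42|grep -E "pos|force|gap"; python3 st.py .5445 -.2437 .060 -90; python3 - <<'E'
from h import *
for n in("scene","top"): snap(n,n+"22")
a=cv2.imread("pics/top22.png")[150:250,310:430]
cv2.imwrite("pics/t22.png",cv2.resize(cv2.convertScaleAbs(a,alpha=1.8),None,fx=5,fy=5,interpolation=cv2.INTER_NEAREST))
E
```

```text
ee_pos: [0.5449, -0.2441, 0.085]
contact_force: [-0.2, 0.6, 0.0]
finger_gap: 0.0422
pos [ 544.9 -244.1   85. ] need mm [ -0.4   0.4 -25. ] turn [ 0.    0.07 -0.07] j [-0.12  0.79  0.93] t 41.8
```

View pics/t22.png

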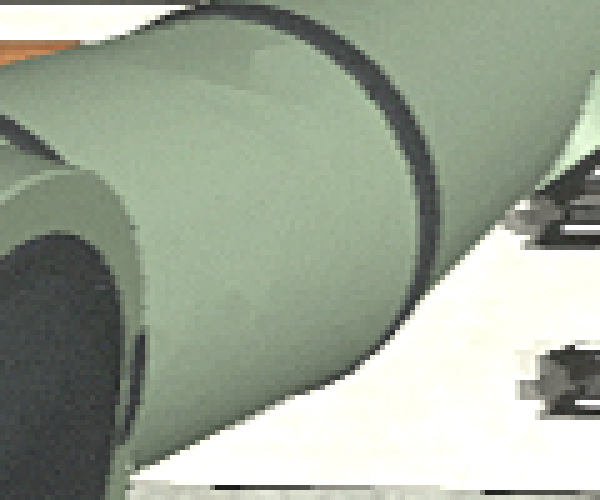

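Blind here; step down with force checks.

```bash
python3 -m inch '[0,0,-6,0,0,0]' 42|grep -E "pos|force"; python3 -m inch '[0,0,-6,0,0,0]' 42|grep -E "pos|force"
```

```text
ee_pos: [0.5455, -0.2442, 0.0797]
contact_force: [0.7, -0.1, -0.1]
ee_pos: [0.5455, -0.2441, 0.0734]
contact_force: [0.2, 0.4, 0.1]
```

```bash
python3 -m inch '[0,0,-6,0,0,0]' 42|grep -E "pos|force"; python3 -m inch '[0,0,-5,0,0,0]' 42|grep -E "pos|force"
```

```text
ee_pos: [0.5456, -0.2441, 0.0669]
contact_force: [-0.3, 0.0, 0.1]
ee_pos: [0.5455, -0.244, 0.0614]
contact_force: [-0.0, -0.4, 0.7]
```

```bash
python3 -m inch '[0,0,0,0,0,0]' 42|grep -E "pos|force"; python3 -m inch '[0,0,0,0,0,0,0,0,0,0,0,0,0,0,0,0,0,0,0,0,0,0,0,0,0,0,0,0,0,0]' 3|grep -E "pos|force|gap"
```

```text
ee_pos: [0.5452, -0.244, 0.0609]
contact_force: [-0.6, 0.2, 0.9]
ee_pos: [0.5454, -0.2441, 0.0613]
contact_force: [0.6, 0.1, 0.4]
finger_gap: 0.0093
```

```bash
python3 -m inch '[0,0,15,0,0,0,0,0,30,0,0,0,0,0,40,0,0,0,0,0,40,0,0,0,0,0,20,0,0,0,1,10,5,0,0,0,1,35,0,0,0,0,1,35,0,0,0,0,1,35,0,0,0,0,1,35,0,0,0,-0.2,2,35,0,0,0,-0.3,2,35,0,0,0,0,2,35,0,0,0,0,0,20,0,0,0,0,0,0,0,0,0,0]' 3|grep -E "pos|force|gap"; python3 st.py .5605 .1257 .19 -92.4; python3 - <<'E'
from h import *
for n in("scene","top"): snap(n,n+"23")
E
```

```text
ee_pos: [0.5509, 0.0458, 0.2178]
contact_force: [-0.1, -0.3, -1.9]
finger_gap: 0.0093
pos [550.9  45.8 217.8] need mm [  9.6  79.9 -27.8] turn [ 0.    0.03 -0.04] j [-0.8   0.99  0.3 ] t 45.02
```

View pics/top23.png

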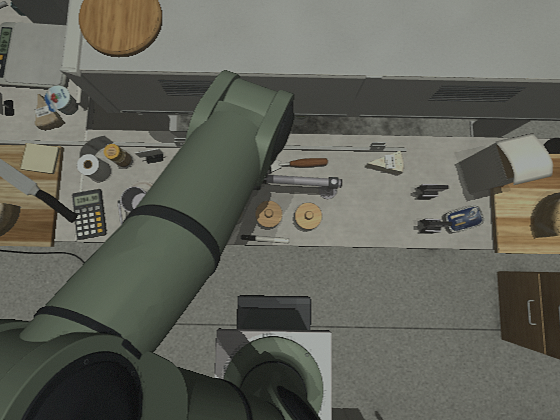

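View pics/scene23.png

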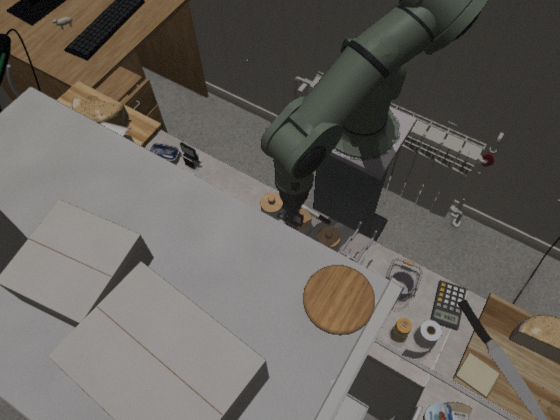

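```bash
python3 - <<'E'
from h import *
np.set_printoptions(precision=3,suppress=True)
# cap ellipse center: top (280,130)?, scene (311,152)
a=cv2.imread("pics/scene23.png")[100:240,240:360]; b=cv2.imread("pics/top23.png")[60:200,170:310]
cv2.imwrite("pics/s23.png",np.hstack([cv2.resize(cv2.convertScaleAbs(i,alpha=2),(390,420)) for i in(a,b)]))
E
```

```text
(no output)
```

View pics/s23.png

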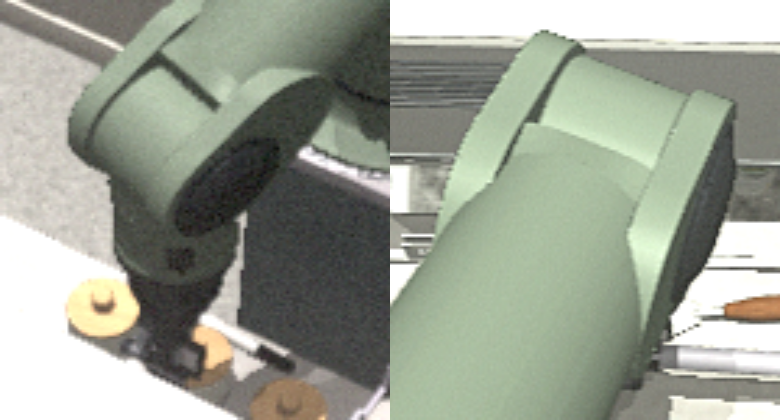

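```bash
python3 - <<'E'
from h import *
np.set_printoptions(precision=3,suppress=True)
print(tri((295.4,171.7),(293.8,93.3)),tri((261.5,143),(225.6,70)))
E
```

```text
(array([0.592, 0.022, 0.51 ]), np.float64(0.09815950588686928)) (array([0.608, 0.042, 0.618]), np.float64(0.0664159760239333))
```

```bash
python3 -m inch '[3,25,0,0,0,0,3,25,0,0,0,0,3,20,0,0,0,0,0,8,0,0,0,0,0,0,0,0,0,0]' 3|grep -E "pos|force|gap"; python3 st.py .5605 .1257 .165 -92.4
```

```text
ee_pos: [0.5601, 0.1191, 0.2183]
contact_force: [0.4, -1.0, -0.7]
finger_gap: 0.0088
pos [560.1 119.1 218.3] need mm [  0.4   6.6 -53.3] turn [0.02 0.04 0.07] j [-0.91  1.02  0.17] t 45.75
```

```bash
python3 -m inch '[0,6,-15,0,0,0,0,0,-15,0,0,0,0,0,-8,0,0,0,0,0,-2,0,0,0,0,0,0,0,0,0]' 3|grep -E "pos|force|gap"; python3 st.py .5605 .1257 .165 -92.4; python3 - <<'E'
from ov import *
for n in("scene","top"): snap(n,n+"24")
b=cv2.imread("pics/top24.png")[150:230,170:290]
cv2.imwrite("pics/t24.png",cv2.resize(cv2.convertScaleAbs(b,alpha=1.8),None,fx=6,fy=6,interpolation=cv2.INTER_NEAREST))
E
```

```text
ee_pos: [0.5595, 0.1231, 0.1748]
contact_force: [1.1, 0.0, -0.4]
finger_gap: 0.009
pos [559.5 123.1 174.8] need mm [ 1.   2.6 -9.8] turn [0.03 0.03 0.1 ] j [-0.88  0.94  0.2 ] t 46.38
```

View pics/t24.png

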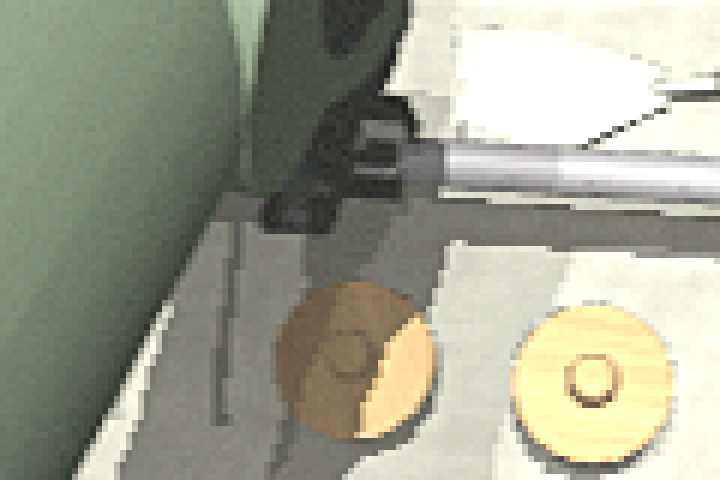

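```bash
python3 -m inch '[1,2.5,-6,0,0,0,0,0,-4,0,0,0,0,0,-1.5,0,0,0,0,0,0,0,0,0]' 3|grep -E "pos|force|gap"; python3 st.py .5608 .1257 .1363 -92.4
```

```text
ee_pos: [0.561, 0.1261, 0.1632]
contact_force: [-0.7, 0.1, -0.3]
finger_gap: 0.0095
pos [561.  126.1 163.2] need mm [ -0.2  -0.4 -26.9] turn [0.02 0.04 0.1 ] j [-0.88  0.92  0.2 ] t 46.98
```

```bash
python3 -m inch '[0,0,-2,0,0,0]' 3|grep -E "pos|force"; python3 -m inch '[0,0,-2,0,0,0]' 3|grep -E "pos|force"
```

```text
ee_pos: [0.561, 0.1261, 0.1613]
contact_force: [0.7, -0.3, -0.2]
ee_pos: [0.5611, 0.1261, 0.1592]
contact_force: [0.7, 0.1, -0.2]
```

```bash
python3 -m inch '[0,0,-2,0,0,0]' 3|grep -E "pos|force"; python3 -m inch '[0,0,-2,0,0,0]' 3|grep -E "pos|force"; python3 -m inch '[0,0,-1.5,0,0,0]' 3|grep -E "pos|force"
```

```text
ee_pos: [0.5612, 0.1261, 0.1572]
contact_force: [0.3, 0.7, 2.3]
ee_pos: [0.5614, 0.126, 0.1553]
contact_force: [0.5, 0.8, 5.0]
ee_pos: [0.5616, 0.1261, 0.1539]
contact_force: [-0.3, -0.0, 5.6]
```

```bash
python3 -m inch '[0,0,-2,0,0,0]' 3|grep -E "pos|force"; python3 -m inch '[0,0,-2,0,0,0]' 3|grep -E "pos|force"; python3 -m inch '[0,0,-2,0,0,0]' 3|grep -E "pos|force"
```

```text
ee_pos: [0.5619, 0.1261, 0.1522]
contact_force: [-0.5, 0.2, 7.9]
ee_pos: [0.5621, 0.1261, 0.1504]
contact_force: [-0.7, -1.0, 7.1]
ee_pos: [0.5622, 0.126, 0.1485]
contact_force: [-0.7, 0.9, 4.5]
```

```bash
python3 -m inch '[0,0,-2,0,0,0]' 3|grep -E "pos|force"; python3 -m inch '[0,0,-2,0,0,0]' 3|grep -E "pos|force"; python3 -m inch '[0,0,-2,0,0,0]' 3|grep -E "pos|force"
```

```text
ee_pos: [0.5621, 0.126, 0.1465]
contact_force: [-1.4, -1.0, 2.3]
ee_pos: [0.562, 0.1261, 0.1443]
contact_force: [-0.9, 0.4, 1.8]
ee_pos: [0.5618, 0.1261, 0.142]
contact_force: [-1.2, 0.5, 0.3]
```

```bash
python3 -m inch '[0,0,-2,0,0,0]' 3|grep -E "pos|force"; python3 -m inch '[0,0,-2,0,0,0]' 3|grep -E "pos|force"; python3 -m inch '[0,0,-1,0,0,0]' 3|grep -E "pos|force"
```

```text
ee_pos: [0.5616, 0.1261, 0.1396]
contact_force: [-0.9, 0.2, -1.2]
ee_pos: [0.5615, 0.1261, 0.1373]
contact_force: [-1.1, 0.7, -2.7]
ee_pos: [0.5614, 0.1261, 0.1359]
contact_force: [-1.1, -0.4, 3.6]
```

```bash
python3 -m inch '[0,0,-0.7,0,0,0]' 3|grep -E "pos|force"; python3 -m inch '[0,0,0.4,0,0,0,0,0,0,0,0,0]' 30|grep -E "pos|force|gap";python3 -m inch '[0,0,0,0,0,0,0,0,0,0,0,0]' 42|grep -E "pos|force|gap"; python3 -m inch '[0,0,15,0,0,0,0,0,30,0,0,0,0,0,40,0,0,0,0,0,20,0,0,0,0,0,0,0,0,0]' 42|grep -E "pos|force|gap"; python3 st.py .447 -.4315 .2 -90
```

```text
ee_pos: [0.5616, 0.1261, 0.1358]
contact_force: [-7.2, 0.9, 24.0]
ee_pos: [0.5619, 0.126, 0.1365]
contact_force: [-0.5, 0.3, 1.1]
finger_gap: 0.0305
ee_pos: [0.562, 0.1261, 0.1366]
contact_force: [0.2, 0.2, 0.9]
finger_gap: 0.0418
ee_pos: [0.562, 0.1251, 0.2484]
contact_force: [-0.6, -0.4, -0.2]
finger_gap: 0.0419
pos [562.  125.1 248.4] need mm [-115.  -556.6  -48.4] turn [0.01 0.08 0.59] j [-0.94  1.07  0.13] t 49.98
```

```bash
python3 -m inch '[-6,-25,0,0,0,0,-7,-35,0,0,0,0.3,-7,-35,0,0,0,0.3,-7,-35,0,0,0,0,-7,-35,0,0,0,0,-7,-35,0,0,0,0,-7,-35,0,0,0,0,-7,-35,0,0,0,0,-7,-35,0,0,0,0,-7,-35,0,0,0,0,-7,-35,0,0,0,0,-7,-35,0,0,0,0,-7,-35,0,0,0,0,-7,-35,0,0,0,0,-7,-35,0,0,0,0,-5,-30,0,0,0,0,0,-15,0,0,0,0,0,0,0,0,0,0]' 42|grep -E "pos|force|gap"; python3 st.py .447 -.4315 .11 -90; python3 - <<'E'
from h import *
for n in("scene","top"): snap(n,n+"25")
b=cv2.imread("pics/top25.png")[150:240,110:350]
cv2.imwrite("pics/t25.png",cv2.resize(cv2.convertScaleAbs(b,alpha=1.8),None,fx=3.3,fy=3.3,interpolation=cv2.INTER_NEAREST))
E
```

```text
ee_pos: [0.4302, -0.4618, 0.2406]
contact_force: [0.1, 0.6, -0.1]
finger_gap: 0.0421
pos [ 430.2 -461.8  240.6] need mm [  16.8   30.3 -130.6] turn [-0.01 -0.08  0.12] j [0.22 1.12 1.16] t 52.23
```

View pics/t25.png

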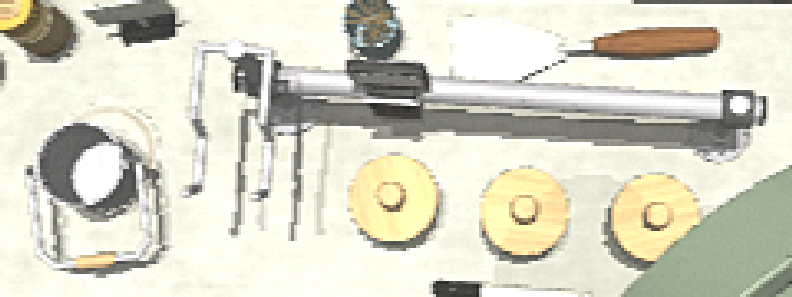

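View pics/scene25.png

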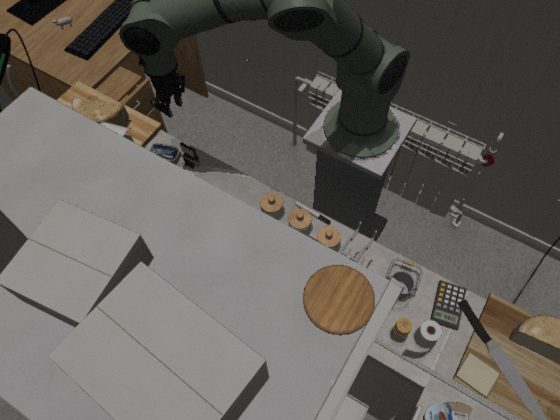

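```bash
python3 -m inch '[8,15,-30,0,0,0.1,8,15,-35,0,0,0,0,0,-35,0,0,0,0,0,-20,0,0,0,0,0,-5,0,0,0,0,0,0,0,0,0]' 42|grep -E "pos|force|gap"; python3 st.py .447 -.4315 .0613 -90; python3 - <<'E'
from h import *
snap("scene","scene26")
b=cv2.imread("pics/scene26.png")[110:190,150:240]
cv2.imwrite("pics/s26.png",cv2.resize(cv2.convertScaleAbs(b,alpha=2),None,fx=7,fy=7,interpolation=cv2.INTER_NEAREST))
E
```

```text
ee_pos: [0.4507, -0.4246, 0.1143]
contact_force: [-0.3, -0.2, -0.5]
finger_gap: 0.0419
pos [ 450.7 -424.6  114.3] need mm [ -3.7  -6.9 -53. ] turn [-0.02 -0.04 -0.08] j [0.21 0.88 1.21] t 53.08
```

View pics/s26.png

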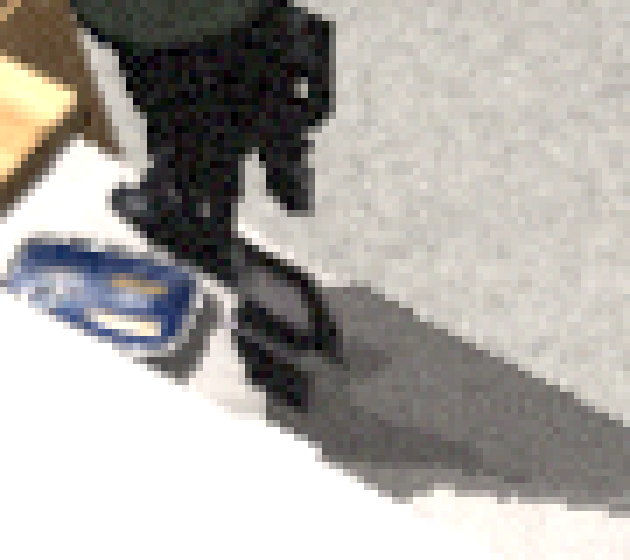

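```bash
python3 -m inch '[-4,-7,-10,0,0,0,0,0,-10,0,0,0,0,0,-4,0,0,0,0,0,0,0,0,0]' 42|grep -E "pos|force|gap"; python3 st.py .447 -.4315 .0613 -90
```

```text
ee_pos: [0.4466, -0.4331, 0.0903]
contact_force: [0.1, 0.3, 0.5]
finger_gap: 0.0423
pos [ 446.6 -433.1   90.3] need mm [  0.4   1.6 -29. ] turn [ 0.   -0.02 -0.07] j [0.24 0.84 1.24] t 53.62
```

```bash
python3 -m inch '[0,1.5,-7,0,0,0]' 42|grep -E "pos|force"; python3 -m inch '[0,0,-7,0,0,0]' 42|grep -E "pos|force"; python3 -m inch '[0,0,-6,0,0,0]' 42|grep -E "pos|force"
```

```text
ee_pos: [0.4468, -0.4319, 0.0835]
contact_force: [-0.2, -0.8, -0.6]
ee_pos: [0.4469, -0.4316, 0.076]
contact_force: [0.1, -0.1, -0.0]
ee_pos: [0.447, -0.4315, 0.0694]
contact_force: [0.3, 0.3, -0.5]
```

```bash
python3 -m inch '[0,0,-5,0,0,0,0,0,-2,0,0,0,0,0,0,0,0,0]' 42|grep -E "pos|force"; python3 -m inch '[0,0,0,0,0,0,0,0,0,0,0,0,0,0,0,0,0,0,0,0,0,0,0,0,0,0,0,0,0,0]' 3|grep -E "pos|force|gap"
```

```text
ee_pos: [0.4468, -0.4313, 0.0614]
contact_force: [-0.0, -0.3, 0.0]
ee_pos: [0.447, -0.4315, 0.0619]
contact_force: [-0.0, 0.5, -0.1]
finger_gap: 0.009
```

```bash
python3 -m inch '[0,0,15,0,0,0,0,0,35,0,0,0,0,0,40,0,0,0,0,0,40,0,0,0,0,0,20,0,0,0,8,15,0,0,0,0,8,30,0,0,0,0,8,35,0,0,0,0,8,35,0,0,0,0,8,35,0,0,0,-0.2,8,35,0,0,0,-0.3,8,35,0,0,0,0,8,35,0,0,0,0,8,30,0,0,0,0,8,25,0,0,0,0,0,10,0,0,0,0,0,0,0,0,0,0]' 3|grep -E "pos|force|gap"; python3 st.py .557 .0177 .165 -92.4
```

```text
ee_pos: [0.5255, -0.0886, 0.2156]
contact_force: [-0.2, 0.0, -0.3]
finger_gap: 0.0092
pos [525.5 -88.6 215.6] need mm [ 31.5 106.3 -50.6] turn [-0.04 -0.09 -0.1 ] j [-0.57  0.97  0.55] t 57.12
```

```bash
python3 -m inch '[10,30,0,0,0,0,10,30,0,0,0,0,8,25,0,0,0,0,3,15,0,0,0,-0.1,0,5,0,0,0,0,0,0,0,0,0,0]' 3|grep -E "pos|force|gap"; python3 st.py .557 .0177 .165 -92.4
```

```text
ee_pos: [0.5552, 0.0128, 0.2157]
contact_force: [0.6, 0.0, -0.4]
finger_gap: 0.0094
pos [555.2  12.8 215.7] need mm [  1.8   4.9 -50.7] turn [-0.02 -0.09  0.11] j [-0.74  1.01  0.35] t 57.88
```

```bash
python3 -m inch '[1,5,-15,0,0,0.1,0,0,-15,0,0,0,0,0,-12,0,0,0,0,0,-4,0,0,0,0,0,0,0,0,0]' 3|grep -E "pos|force|gap"; python3 st.py .557 .0177 .1369 -92.4
```

```text
ee_pos: [0.5554, 0.0158, 0.1657]
contact_force: [1.0, 0.3, -0.9]
finger_gap: 0.009
pos [555.4  15.8 165.7] need mm [  1.6   1.9 -28.8] turn [-0.01 -0.11  0.04] j [-0.7   0.91  0.4 ] t 58.5
```

```bash
python3 -m inch '[1.5,2,0,0,-0.1,0,0,0,-3,0,0,0,0,0,-2,0,0,0]' 3|grep -E "pos|force"; python3 -m inch '[0,0,-2,0,0,0]' 3|grep -E "pos|force"; python3 -m inch '[0,0,-2,0,0,0]' 3|grep -E "pos|force"
```

```text
ee_pos: [0.5574, 0.0181, 0.1613]
contact_force: [-0.8, -0.5, 0.3]
ee_pos: [0.5572, 0.0181, 0.1592]
contact_force: [-1.4, -0.7, 1.9]
ee_pos: [0.5573, 0.0181, 0.1571]
contact_force: [-0.8, -0.4, 4.3]
```

```bash
python3 -m inch '[0,0,-2,0,0,0]' 3|grep -E "pos|force"; python3 -m inch '[0,0,-2,0,0,0]' 3|grep -E "pos|force"; python3 -m inch '[0,0,-2,0,0,0]' 3|grep -E "pos|force"
```

```text
ee_pos: [0.5576, 0.018, 0.1553]
contact_force: [-1.2, 0.4, 7.9]
ee_pos: [0.5579, 0.0179, 0.1536]
contact_force: [-2.3, 0.1, 9.4]
ee_pos: [0.5583, 0.0178, 0.1519]
contact_force: [-2.4, 1.0, 7.6]
```

```bash
python3 -m inch '[0,0,-2,0,0,0]' 3|grep -E "pos|force"; python3 -m inch '[0,0,-2,0,0,0]' 3|grep -E "pos|force"; python3 -m inch '[0,0,-2,0,0,0]' 3|grep -E "pos|force"
```

```text
ee_pos: [0.5585, 0.0177, 0.1501]
contact_force: [-2.0, -0.3, 6.2]
ee_pos: [0.5586, 0.0177, 0.1482]
contact_force: [-2.7, 0.9, 3.5]
ee_pos: [0.5586, 0.0176, 0.1461]
contact_force: [-1.9, 1.3, 2.4]
```

```bash
python3 -m inch '[-1,0,-2,0,0,0]' 3|grep -E "pos|force"; python3 -m inch '[0,0,-2,0,0,0]' 3|grep -E "pos|force"; python3 -m inch '[0,0,-2,0,0,0]' 3|grep -E "pos|force"
```

```text
ee_pos: [0.5576, 0.0176, 0.1439]
contact_force: [-0.5, 0.0, 1.1]
ee_pos: [0.5575, 0.0176, 0.1417]
contact_force: [-1.3, -0.1, -1.0]
ee_pos: [0.5573, 0.0177, 0.1393]
contact_force: [-1.5, 0.0, -2.0]
```

```bash
python3 -m inch '[0,0,-2,0,0,0]' 3|grep -E "pos|force"; python3 -m inch '[0,0,-1.5,0,0,0]' 3|grep -E "pos|force"
```

```text
ee_pos: [0.5573, 0.0177, 0.137]
contact_force: [-0.1, 0.7, -2.7]
ee_pos: [0.5574, 0.0177, 0.1363]
contact_force: [-13.9, 3.8, 46.8]
```

```bash
python3 -m inch '[0,0,0.5,0,0,0,0,0,0,0,0,0]' 30|grep -E "pos|force|gap";python3 -m inch '[0,0,0,0,0,0,0,0,0,0,0,0]' 42|grep -E "pos|force|gap"; python3 -m inch '[0,0,15,0,0,0,0,0,30,0,0,0,0,0,40,0,0,0,0,0,20,0,0,0,0,0,0,0,0,0]' 42|grep -E "pos|force|gap"; python3 st.py .5454 -.4272 .2 -90
```

```text
ee_pos: [0.558, 0.0177, 0.1372]
contact_force: [-0.1, 0.3, -0.6]
finger_gap: 0.0299
ee_pos: [0.5581, 0.0176, 0.1371]
contact_force: [-0.3, 0.7, 0.2]
finger_gap: 0.0415
ee_pos: [0.5579, 0.0167, 0.2488]
contact_force: [0.2, -0.4, 0.5]
finger_gap: 0.0417
pos [557.9  16.7 248.8] need mm [ -12.5 -443.9  -48.8] turn [-0.03  0.08  0.54] j [-0.77  1.05  0.32] t 61.62
```

```bash
python3 -m inch '[-1,-25,-3,0,0,0.3,-1,-35,-3,0,0,0.2,-1,-35,-3,0,0,0,-1,-35,-3,0,0,0,-1,-35,-3,0,0,0,-1,-35,-3,0,0,0,-1,-35,-3,0,0,0,-1,-35,-3,0,0,0,-1,-35,-3,0,0,0,-1,-35,-3,0,0,0,-1,-35,-3,0,0,0,-1,-30,-3,0,0,0,0,-15,0,0,0,0,0,0,0,0,0,0]' 42|grep -E "pos|force|gap"; python3 st.py .5454 -.4272 .11 -90; python3 - <<'E'
from h import *
for n in("scene","top"): snap(n,n+"27")
b=cv2.imread("pics/top27.png")[150:240,110:350]
cv2.imwrite("pics/t27.png",cv2.resize(cv2.convertScaleAbs(b,alpha=1.8),None,fx=3.3,fy=3.3,interpolation=cv2.INTER_NEAREST))
E
```

```text
ee_pos: [0.5405, -0.4139, 0.2055]
contact_force: [-0.3, 0.7, 0.8]
finger_gap: 0.0419
pos [ 540.5 -413.9  205.5] need mm [  4.9 -13.3 -95.5] turn [-0.07 -0.03  0.  ] j [0.13 1.13 1.02] t 63.38
```

View pics/t27.png

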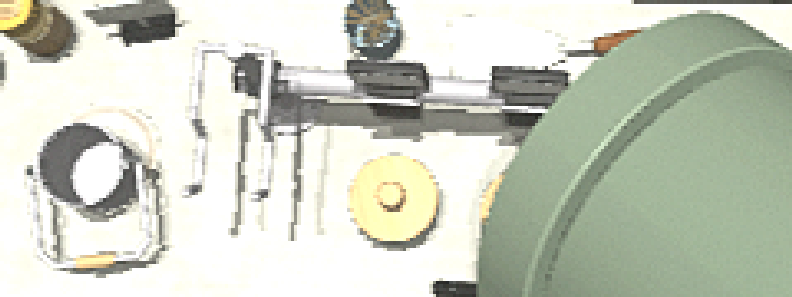

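View pics/top27.png

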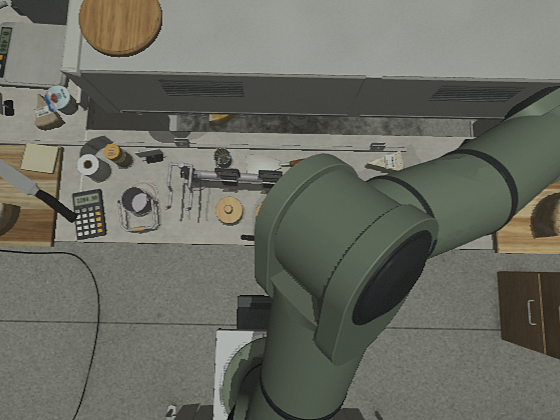

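```bash
python3 - <<'E'
from h import *
np.set_printoptions(precision=3,suppress=True)
for p in [(456,166),(467,198),(463,192),(497,143)]:print(p,onz("top",p,0),onz("top",p,.1))
E
python3 -m inch '[5,-13,-20,0,0,0,0,0,-30,0,0,0,0,0,-25,0,0,0,0,0,-10,0,0,0,0,0,0,0,0,0]' 42|grep -E "pos|force|gap"; python3 st.py .5454 -.4272 .0613 -90
```

```text
(456, 166) [ 0.627 -0.531  0.   ] [ 0.601 -0.482  0.1  ]
(467, 198) [ 0.532 -0.558  0.   ] [ 0.515 -0.507  0.1  ]
(463, 192) [ 0.55  -0.547  0.   ] [ 0.531 -0.497  0.1  ]
(497, 143) [ 0.7   -0.657  0.   ] [ 0.667 -0.596  0.1  ]
ee_pos: [0.5489, -0.4223, 0.1158]
contact_force: [0.3, -0.4, -0.1]
finger_gap: 0.0418
pos [ 548.9 -422.3  115.8] need mm [ -3.5  -4.9 -54.5] turn [-0.1  -0.02 -0.08] j [0.17 1.   1.07] t 64.1
```

```bash
python3 -m inch '[-4,-5,-10,-0.1,0,-0.08,0,0,-10,0,0,0,0,0,-4,0,0,0,0,0,0,0,0,0]' 42|grep -E "pos|force|gap"; python3 st.py .5454 -.4272 .0613 -90
```

```text
ee_pos: [0.5453, -0.4281, 0.0918]
contact_force: [-0.2, -0.7, -1.0]
finger_gap: 0.0417
pos [ 545.3 -428.1   91.8] need mm [  0.1   0.9 -30.5] turn [0.02 0.   0.01] j [0.18 0.95 1.09] t 64.6
```

```bash
python3 -m inch '[0,1,-7,0,0,0]' 42|grep -E "pos|force"; python3 -m inch '[0,0,-7,0,0,0]' 42|grep -E "pos|force"; python3 -m inch '[0,0,-6,0,0,0]' 42|grep -E "pos|force"
```

```text
ee_pos: [0.5456, -0.4274, 0.0852]
contact_force: [1.4, 0.0, -0.1]
ee_pos: [0.5457, -0.4272, 0.0778]
contact_force: [-0.9, 0.4, -0.1]
ee_pos: [0.5457, -0.4271, 0.0712]
contact_force: [-0.3, -0.1, -1.7]
```

```bash
python3 -m inch '[0,0,-6,0,0,0,0,0,-2.5,0,0,0,0,0,0,0,0,0]' 42|grep -E "pos|force"; python3 -m inch '[0,0,0,0,0,0,0,0,0,0,0,0,0,0,0,0,0,0,0,0,0,0,0,0,0,0,0,0,0,0]' 3|grep -E "pos|force|gap"
```

```text
ee_pos: [0.5455, -0.427, 0.0615]
contact_force: [-0.7, 0.5, -0.2]
ee_pos: [0.5456, -0.4271, 0.062]
contact_force: [0.4, 0.7, -1.4]
finger_gap: 0.0094
```

```bash
python3 -m inch '[0,0,15,0,0,0,0,0,35,0,0,0,0,0,40,0,0,0,0,0,40,0,0,0,0,0,20,0,0,0,0,15,0,0,0,0,0,30,0,0,0,0,1,35,0,0,0,0,1,35,0,0,0,0,1,35,0,0,0,-0.2,1,35,0,0,0,-0.3,1,35,0,0,0,0,1,30,0,0,0,0,0,25,0,0,0,0,0,10,0,0,0,0,0,0,0,0,0,0]' 3|grep -E "pos|force|gap"; python3 st.py .5535 -.0919 .165 -92.4
```

```text
ee_pos: [0.5447, -0.1225, 0.2152]
contact_force: [0.0, -0.7, -1.2]
finger_gap: 0.0094
pos [ 544.7 -122.5  215.2] need mm [  8.8  30.6 -50.2] turn [-0.02 -0.07  0.  ] j [-0.48  1.    0.6 ] t 67.97
```

```bash
python3 -m inch '[5,18,0,0,0,0,3,12,0,0,0,0,0,0,-15,0,-0.1,0,0,0,-15,0,0,0,0,0,-13,0,0,0,0,0,-4,0,0,0,0,0,0,0,0,0]' 3|grep -E "pos|force|gap"; python3 st.py .5535 -.0919 .1370 -92.4
```

```text
ee_pos: [0.5535, -0.0918, 0.1658]
contact_force: [0.4, 0.1, -0.6]
finger_gap: 0.0093
pos [553.5 -91.8 165.8] need mm [  0.   -0.1 -28.8] turn [-0.01  0.03  0.03] j [-0.5   0.9   0.59] t 68.85
```

```bash
python3 -m inch '[0,0,-3,0,0,0,0,0,-2,0,0,0]' 3|grep -E "pos|force"; python3 -m inch '[0,0,-2,0,0,0]' 3|grep -E "pos|force"; python3 -m inch '[0,0,-2,0,0,0]' 3|grep -E "pos|force";python3 -m inch '[0,0,-2,0,0,0]' 3|grep -E "pos|force"
```

```text
ee_pos: [0.5535, -0.0921, 0.1611]
contact_force: [-2.5, 0.3, 0.8]
ee_pos: [0.5534, -0.0921, 0.1592]
contact_force: [-2.6, 0.1, 0.9]
ee_pos: [0.5532, -0.0921, 0.1571]
contact_force: [-3.3, 0.8, 2.7]
ee_pos: [0.5532, -0.0922, 0.1552]
contact_force: [-3.3, 0.7, 6.8]
```

```bash
python3 -m inch '[0,0,-2,0,0,0]' 3|grep -E "pos|force"; python3 -m inch '[0,0,-2,0,0,0]' 3|grep -E "pos|force"; python3 -m inch '[0,0,-2,0,0,0]' 3|grep -E "pos|force"
```

```text
ee_pos: [0.5536, -0.0923, 0.1534]
contact_force: [-2.4, 1.0, 8.3]
ee_pos: [0.5541, -0.0924, 0.1517]
contact_force: [-1.7, -0.2, 7.8]
ee_pos: [0.5544, -0.0926, 0.1499]
contact_force: [-3.3, 0.5, 6.2]
```

```bash
python3 -m inch '[-0.5,0,-2,0,0,0]' 3|grep -E "pos|force"; python3 -m inch '[0,0,-2,0,0,0]' 3|grep -E "pos|force"; python3 -m inch '[0,0,-2,0,0,0]' 3|grep -E "pos|force"
```

```text
ee_pos: [0.5541, -0.0926, 0.1481]
contact_force: [-1.9, 0.4, 3.5]
ee_pos: [0.5541, -0.0926, 0.146]
contact_force: [-3.0, 0.2, 2.0]
ee_pos: [0.5541, -0.0926, 0.1438]
contact_force: [-3.3, 0.9, 0.9]
```

```bash
python3 -m inch '[-0.7,0,-2,0,0,0]' 3|grep -E "pos|force"; python3 -m inch '[0,0,-2,0,0,0]' 3|grep -E "pos|force"; python3 -m inch '[0,0,-2,0,0,0]' 3|grep -E "pos|force";python3 -m inch '[0,0,-1,0,0,0]' 3|grep -E "pos|force"
```

```text
ee_pos: [0.5533, -0.0925, 0.1415]
contact_force: [-1.5, 0.0, -0.4]
ee_pos: [0.5532, -0.0924, 0.1391]
contact_force: [-2.4, 0.7, -2.3]
ee_pos: [0.5529, -0.0924, 0.1368]
contact_force: [-3.8, -0.2, -2.5]
ee_pos: [0.5531, -0.0924, 0.1364]
contact_force: [-10.7, 5.3, 34.9]
```

```bash
python3 -m inch '[0,0,0.5,0,0,0,0,0,0,0,0,0]' 30|grep -E "pos|force|gap";python3 -m inch '[0,0,0,0,0,0,0,0,0,0,0,0]' 42|grep -E "pos|force|gap"; python3 -m inch '[0,0,15,0,0,0,0,0,30,0,0,0,0,0,40,0,0,0,0,0,40,0,0,0,0,0,0,0,0,0]' 42|grep -E "pos|force|gap"; python3 - <<'E'
from h import *
np.set_printoptions(precision=4,suppress=True)
for n in("scene","top"): snap(n,n+"28")
b=cv2.imread("pics/top28.png")[150:240,110:230]
cv2.imwrite("pics/t28.png",cv2.resize(cv2.convertScaleAbs(b,alpha=1.8),None,fx=6.5,fy=6.5,interpolation=cv2.INTER_NEAREST))
b=cv2.imread("pics/scene28.png")[215:325,320:450]
cv2.imwrite("pics/s28.png",cv2.resize(cv2.convertScaleAbs(b,alpha=1.8),None,fx=6,fy=5.4,interpolation=cv2.INTER_NEAREST))
hs=[]
for n,(x0,x1,y0,y1) in (("top",(125,155,220,236)),("scene",(395,425,255,275))):
    im=cv2.imread(f"pics/{n}28.png");m=cv2.inRange(cv2.cvtColor(im,cv2.COLOR_BGR2HSV),(5,80,70),(25,255,255))[y0:y1,x0:x1]
    ys,xs=np.nonzero(m); hs.append((xs.mean()+x0,ys.mean()+y0)); print(n,hs[-1],len(xs),np.ptp(xs),np.ptp(ys))
print(tri(hs[1],hs[0]),onz("top",hs[0],.046),onz("scene",hs[1],.046))
E
```

```text
ee_pos: [0.554, -0.0925, 0.1373]
contact_force: [0.9, -0.8, 0.4]
finger_gap: 0.0299
ee_pos: [0.5543, -0.0925, 0.1373]
contact_force: [0.2, 0.6, 0.4]
finger_gap: 0.0418
ee_pos: [0.5538, -0.0936, 0.2699]
contact_force: [0.4, -0.1, -0.5]
finger_gap: 0.0418
top (np.float64(138.3170731707317), np.float64(228.58536585365854)) 41 11 3
scene (np.float64(408.07142857142856), np.float64(262.10714285714283)) 28 9 4
(array([0.421 , 0.3761, 0.0438]), np.float64(0.0014029938279494466)) [0.4212 0.3747 0.046 ] [0.4216 0.3767 0.046 ]
```

View pics/t28.png

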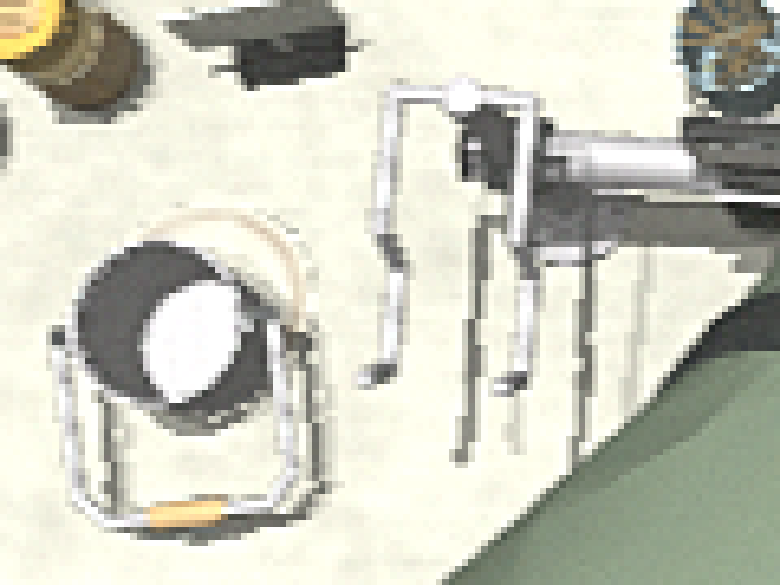

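View pics/s28.png

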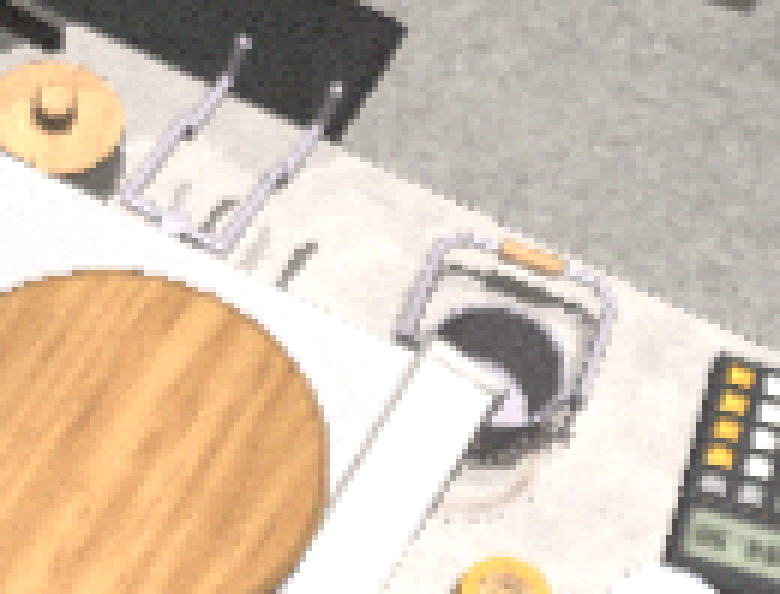

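```bash
python3 -m inch '[-12,25,0,0,0,0,-12,35,0,0,0,0.3,-12,35,0,0,0,0.3,-12,35,0,0,0,0.3,-12,35,0,0,0,0.3,-12,35,0,0,0,0,-12,35,0,0,0,0,-12,35,0,0,0,0,-12,35,0,0,0,0,-12,35,0,0,0,0,-6,35,0,0,0,0,0,35,0,0,0,0,0,30,0,0,0,0,0,20,0,0,0,0,0,0,0,0,0,0]' 32|grep -E "pos|force|gap"; python3 st.py .4213 .3757 .10 -86.4
```

```text
ee_pos: [0.414, 0.3788, 0.2562]
contact_force: [-0.4, -0.1, 0.2]
finger_gap: 0.0318
pos [414.  378.8 256.2] need mm [   7.3   -3.1 -156.2] turn [ 0.14 -0.12  0.04] j [-1.49  1.11 -0.27] t 73.83
```

```bash
python3 -m inch '[7,-3,-30,0.14,-0.12,0.04,0,0,-35,0,0,0,0,0,-35,0,0,0,0,0,-30,0,0,0,0,0,-10,0,0,0,0,0,0,0,0,0]' 32|grep -E "pos|force|gap"; python3 st.py .4213 .3757 .030 -86.4; python3 - <<'E'
from h import *
for n in("scene","top"): snap(n,n+"29")
b=cv2.imread("pics/scene29.png")[190:325,320:450]
cv2.imwrite("pics/s29.png",cv2.resize(cv2.convertScaleAbs(b,alpha=1.8),None,fx=5,fy=4.4,interpolation=cv2.INTER_NEAREST))
E
```

```text
ee_pos: [0.4228, 0.3691, 0.1132]
contact_force: [0.5, -0.6, 0.8]
finger_gap: 0.032
pos [422.8 369.1 113.2] need mm [ -1.5   6.6 -83.2] turn [0.01 0.02 0.08] j [-1.36  0.82 -0.11] t 74.58
```

View pics/s29.png

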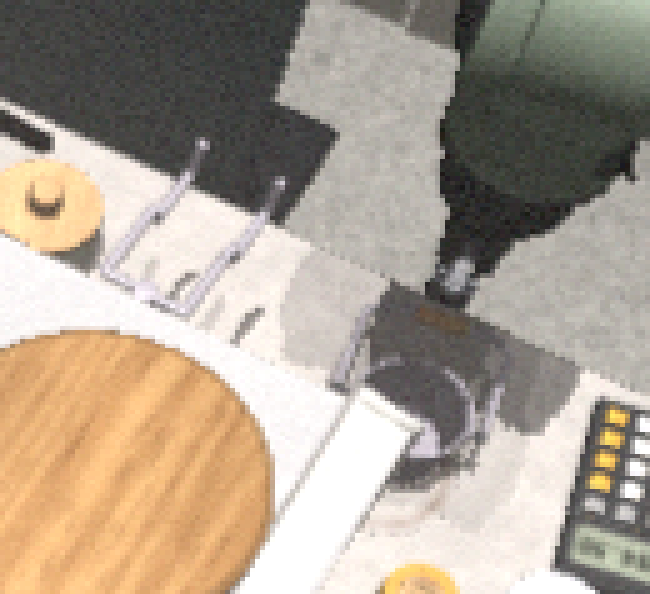

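```bash
python3 -m inch '[-1,6.5,-15,0,0,0.08,0,0,-15,0,0,0,0,0,-10,0,0,0,0,0,-3,0,0,0,0,0,0,0,0,0]' 32|grep -E "pos|force|gap"; python3 st.py .4213 .3757 .030 -86.4
```

```text
ee_pos: [0.4221, 0.3773, 0.0689]
contact_force: [0.2, -0.3, 0.2]
finger_gap: 0.0319
pos [422.1 377.3  68.9] need mm [ -0.8  -1.6 -38.9] turn [-0.01  0.04 -0.02] j [-1.32  0.75 -0.07] t 75.3
```

```bash
python3 -m inch '[-1,-1.5,-7,0,0,0,0,0,-6,0,0,0]' 32|grep -E "pos|force"; python3 -m inch '[0,0,-6,0,0,0]' 32|grep -E "pos|force"; python3 -m inch '[0,0,-6,0,0,0]' 32|grep -E "pos|force"
```

```text
ee_pos: [0.4213, 0.3759, 0.0558]
contact_force: [-0.1, -0.0, 0.5]
ee_pos: [0.4213, 0.3759, 0.0494]
contact_force: [0.0, 0.0, -0.1]
ee_pos: [0.4213, 0.3759, 0.043]
contact_force: [-0.4, 0.4, -0.3]
```

```bash
python3 -m inch '[0,0,-6,0,0,0]' 32|grep -E "pos|force"; python3 -m inch '[0,0,-5,0,0,0,0,0,0,0,0,0]' 32|grep -E "pos|force"; python3 st.py .4213 .3757 .030 -86.4
```

```text
ee_pos: [0.4214, 0.3759, 0.0365]
contact_force: [0.9, 0.3, -0.3]
ee_pos: [0.4212, 0.3757, 0.0307]
contact_force: [0.5, -1.1, 0.0]
pos [421.2 375.7  30.7] need mm [ 0.1 -0.  -0.7] turn [-0.02  0.04 -0.02] j [-1.28  0.68 -0.02] t 76.17
```

```bash
python3 -m inch '[0,0,0,0,0,0,0,0,0,0,0,0,0,0,0,0,0,0,0,0,0,0,0,0,0,0,0,0,0,0]' 4|grep -E "pos|force|gap"; python3 - <<'E'
from h import *
for n in("scene","top"): snap(n,n+"30")
b=cv2.imread("pics/scene30.png")[190:325,320:450]
cv2.imwrite("pics/s30.png",cv2.resize(cv2.convertScaleAbs(b,alpha=1.8),None,fx=5,fy=4.4,interpolation=cv2.INTER_NEAREST))
E
```

```text
ee_pos: [0.4215, 0.3758, 0.0312]
contact_force: [0.2, -0.2, -0.0]
finger_gap: 0.0094
```

View pics/s30.png

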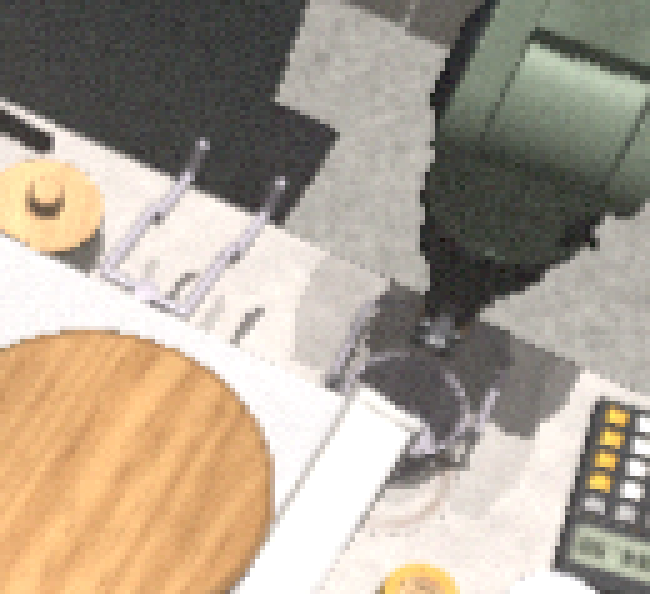

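```bash
python3 -m inch '[0,0,5,0,0,0,0,0,6,0,0,0,0,0,6,0,0,0,0,0,6,0,0,0,0,0,5,0,0,0,0,0,0,0,0,0]' 4|grep -E "pos|force|gap"
```

```text
ee_pos: [0.4217, 0.3759, 0.0617]
contact_force: [0.8, -0.5, 0.3]
finger_gap: 0.0095
```

```bash
python3 -m inch '[2,0.1,6,0,0,0,2,0.1,6,0,0,0,2,0.2,5,0,0,0,3,0.2,5,0,0,0,4,0.3,6,0,0,0,4,0.3,6,0,0,0,0,0,0,0,0,0]' 4|grep -E "pos|force|gap"
```

```text
ee_pos: [0.4402, 0.3772, 0.0981]
contact_force: [0.4, 0.4, -1.1]
finger_gap: 0.0097
```

```bash
python3 -m inch '[5,0.3,5,0,0,0,5,0.3,4,0,0,0,5,0.3,3.5,0,0,0,6,0.4,3.2,0,0,0,6,0.4,3,0,0,0,5,0.3,2,0,0,0,0,0,0,0,0,0]' 4|grep -E "pos|force|gap"; python3 - <<'E'
from h import *
for n in("scene","top"): snap(n,n+"31")
b=cv2.imread("pics/scene31.png")[190:325,320:450]
cv2.imwrite("pics/s31.png",cv2.resize(cv2.convertScaleAbs(b,alpha=1.8),None,fx=5,fy=4.4,interpolation=cv2.INTER_NEAREST))
E
```

```text
ee_pos: [0.4743, 0.3796, 0.1203]
contact_force: [-1.1, -0.2, 2.8]
finger_gap: 0.0096
```

View pics/s31.png

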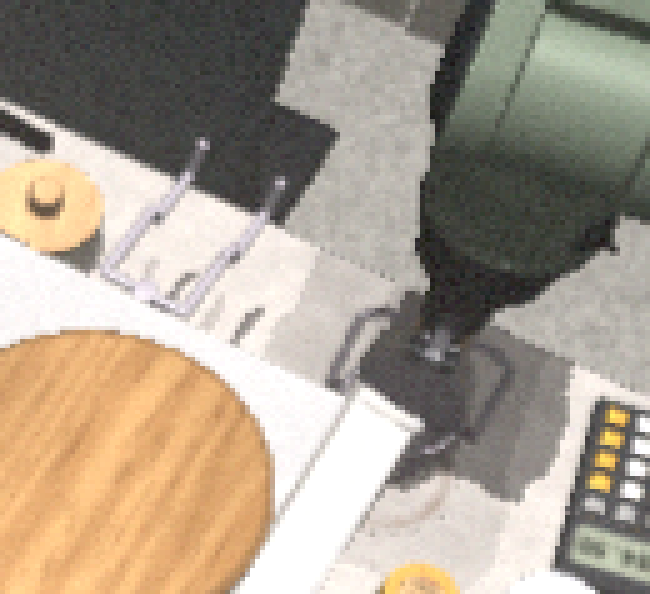

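```bash
python3 -m inch '[6,0.4,1.8,0,0,0,6,0.4,1.2,0,0,0,6,0.4,0.8,0,0,0,5,0.3,0.3,0,0,0,0,0,0,0,0,0]' 4|grep -E "pos|force|gap"; python3 -m inch '[0.5,0,2,0,0,0,0,0,3,0,0,0,0,0,0,0,0,0]' 4|grep -E "pos|force|gap"
```

```text
ee_pos: [0.4987, 0.3814, 0.1246]
contact_force: [0.6, 2.0, 3.6]
finger_gap: 0.0096
ee_pos: [0.4983, 0.3808, 0.1291]
contact_force: [0.2, -0.1, -3.5]
finger_gap: 0.0094
```

```bash
python3 -m inch '[0,0,5,0,0,0,0,0,10,0,0,0,0,0,15,0,0,0,0,0,15,0,0,0,0,0,15,0,0,0,0,0,15,0,0,0,0,0,15,0,0,0,0,0,10,0,0,0,0,0,5,0,0,0,0,0,0,0,0,0]' 4|grep -E "pos|force|gap"; python3 st.py .385 .232 .237 -92.4; python3 - <<'E'
from h import *
for n in("scene","top"): snap(n,n+"32")
b=cv2.imread("pics/scene32.png")[190:325,320:450]
cv2.imwrite("pics/s32.png",cv2.resize(cv2.convertScaleAbs(b,alpha=1.8),None,fx=5,fy=4.4,interpolation=cv2.INTER_NEAREST))
E
```

```text
ee_pos: [0.4982, 0.3807, 0.2425]
contact_force: [-0.7, -0.3, -3.9]
finger_gap: 0.0096
pos [498.2 380.7 242.5] need mm [-113.2 -148.7   -5.5] turn [-0.02  0.04 -1.22] j [-1.3   1.13 -0.18] t 81.75
```

View pics/s32.png

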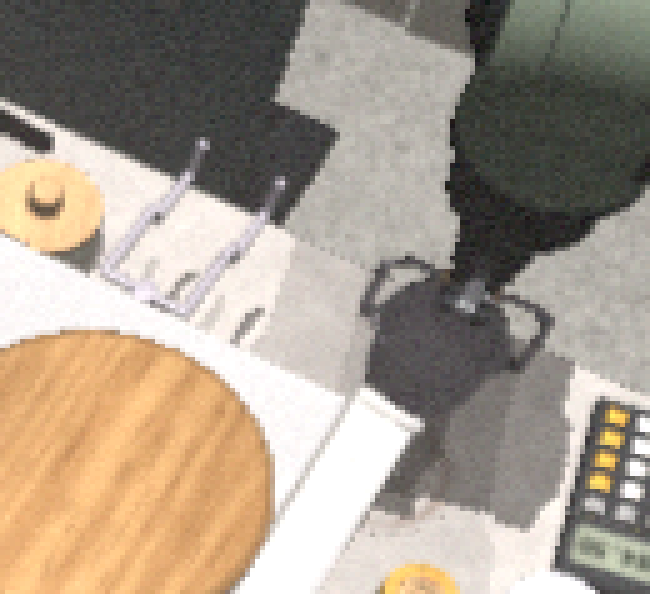

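```bash
python3 - <<'E'
from h import *
np.set_printoptions(precision=4,suppress=True)
T=lambda u,v:(110+u/6.5-.5,150+v/6.5-.5)
S=lambda u,v:(320+u/6-.5,215+v/5.4-.5)
for nm,a,b in [("tipL",(370,377),(337,90)),("tipR",(508,384),(242,40)),("kneeL",(385,245),(282,178)),("kneeR",(524,255),(188,130)),("backL",(392,93),(222,247)),("backR",(532,98),(130,202))]:
    print(nm,tri(S(*b),T(*a)), onz("top",T(*a),.18))
E
python3 -m inch '[-8,0,0,0,0,0,-12,0,0,0,0,0,-15,0,0,0,0,0,-15,0,0,0,0,0,-15,0,0,0,0,0,-15,0,0,0,0,0,-12,0,0,0,0,0,-8,0,0,0,0,0,-5,0,0,0,0,0,0,0,0,0,0,0]' 4|grep -E "pos|force|gap"
```

```text
tipL (array([0.46  , 0.2593, 0.1981]), np.float64(0.0037871821489012763)) [0.4633 0.2628 0.18  ]
tipR (array([0.4582, 0.2083, 0.2008]), np.float64(0.003475460705853684)) [0.4617 0.2115 0.18  ]
kneeL (array([0.5116, 0.2596, 0.1855]), np.float64(0.0022272756489503625)) [0.5132 0.2602 0.18  ]
kneeR (array([0.5091, 0.2088, 0.1833]), np.float64(0.0031720813563455652)) [0.5104 0.2081 0.18  ]
backL (array([0.5663, 0.2558, 0.1997]), np.float64(0.0009784841518705794)) [0.5715 0.261  0.18  ]
backR (array([0.5655, 0.2064, 0.1964]), np.float64(0.0044862605832708)) [0.5707 0.2082 0.18  ]
ee_pos: [0.3834, 0.3808, 0.2412]
contact_force: [-0.2, -0.2, -3.8]
finger_gap: 0.0097
```

```bash
python3 -m inch '[0,-8,0,0,0,-0.2,0,-12,0,0,0,-0.2,0,-15,0,0,0,-0.2,0,-15,0,0,0,-0.2,0,-15,0,0,0,-0.2,0,-15,0,0,0,-0.2,0,-15,0,0,0,0,0,-15,0,0,0,0,0,-10,0,0,0,0,0,-6,0,0,0,0,0,-3,0,0,0,0,0,0,0,0,0,0,0,0,0,0,0,0]' 4|grep -E "pos|force|gap"; python3 st.py .387 .233 .237 -92.4; python3 - <<'E'
from h import *
for n in("scene","top"): snap(n,n+"33")
b=cv2.imread("pics/scene33.png")[190:325,320:450]
cv2.imwrite("pics/s33.png",cv2.resize(cv2.convertScaleAbs(b,alpha=1.8),None,fx=5,fy=4.4,interpolation=cv2.INTER_NEAREST))
E
```

```text
ee_pos: [0.3845, 0.2417, 0.2414]
contact_force: [-0.2, 0.8, -2.6]
finger_gap: 0.0095
pos [384.5 241.7 241.4] need mm [ 2.5 -8.7 -4.4] turn [-0.03  0.02  0.06] j [-1.52  0.94 -0.22] t 84.72
```

View pics/s33.png

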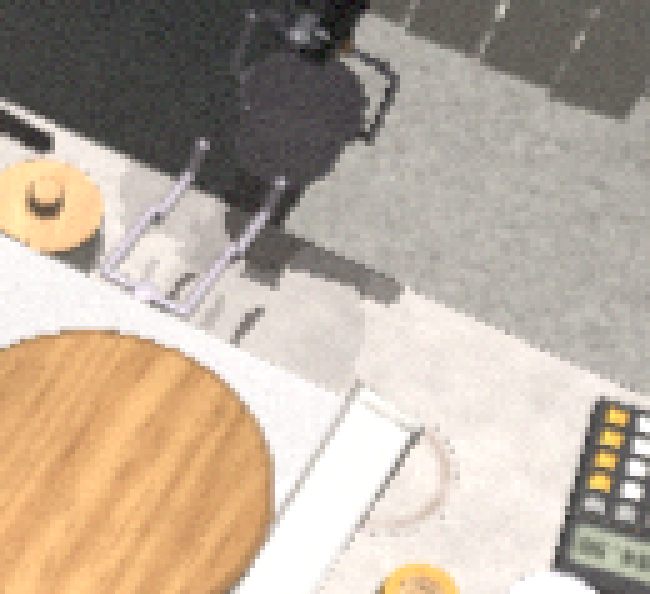

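```bash
python3 -m inch '[0,-3,-6,0,0,0,0,-3,-10,0,0,0,0,-2,-10,0,0,0,0,0,-7,0,0,0,0,0,-3,0,0,0,0,0,0,0,0,0,0,0,0,0,0,0]' 4|grep -E "pos|force|gap"; python3 st.py .487 .2335 .204 -92.4
```

```text
ee_pos: [0.3844, 0.233, 0.2024]
contact_force: [-0.6, 0.1, -3.8]
finger_gap: 0.0097
pos [384.4 233.  202.4] need mm [102.6   0.5   1.6] turn [-0.02  0.01  0.06] j [-1.44  0.85 -0.15] t 85.7
```

```bash
python3 -m inch '[5,0,0.3,0,0,0,8,0,0.3,0,0,0,8,0,0.3,0,0,0,8,0,0.3,0,0,0,8,0,0.3,0,0,0,5,0,0,0,0,0,0,0,0,0,0,0,0,0,0,0,0,0]' 4|grep -E "pos|force|gap"; python3 st.py .487 .2335 .204 -92.4; python3 - <<'E'
from h import *
for n in("scene","top"): snap(n,n+"34")
b=cv2.imread("pics/scene34.png")[190:325,320:450]
c=cv2.imread("pics/top34.png")[150:250,130:230]
cv2.imwrite("pics/s34.png",np.hstack([cv2.resize(cv2.convertScaleAbs(i,alpha=1.8),(400,415),interpolation=cv2.INTER_NEAREST)for i in(b,c)]))
E
```

```text
ee_pos: [0.43, 0.233, 0.2043]
contact_force: [0.6, 0.7, -2.0]
finger_gap: 0.0094
pos [430.  233.  204.3] need mm [57.   0.5 -0.3] turn [-0.02  0.02  0.07] j [-1.32  0.9  -0.09] t 86.7
```

View pics/s34.png

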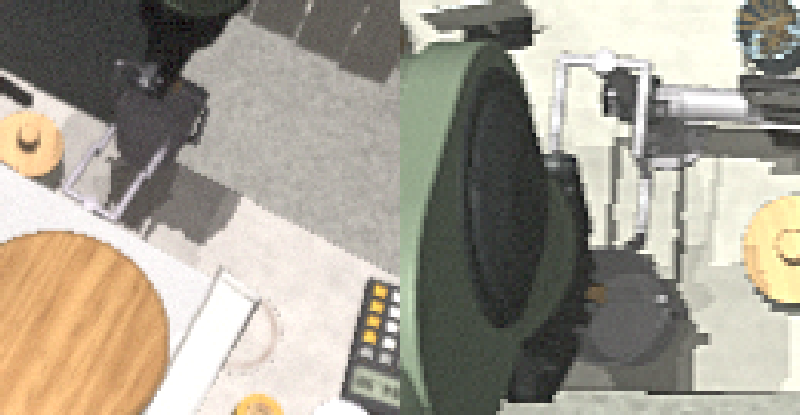

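```bash
python3 -m inch '[0,0,0,0,0,0,0,0,0,0,0,0]' 4|grep -E "pos|force|gap";  python3 -m inch '[5,0,0,0,0,0,8,0,0,0,0,0,8,0,0,0,0,0,5,0,0,0,0,0,0,0,0,0]' 4|grep -E "pos|force|gap"
```

```text
ee_pos: [0.4297, 0.2333, 0.2044]
contact_force: [-0.2, -0.0, -2.5]
finger_gap: 0.01$: bad value
```

```bash
python3 -m inch '[5,0.2,0,0,0,0,8,0.2,0,0,0,0,8,0.1,0,0,0,0,6,0,0,0,0,0,0,0,0,0,0,0,0,0,0,0,0,0]' 4|grep -E "pos|force|gap"; python3 st.py .487 .2335 .204 -92.4; python3 - <<'E'
from h import *
for n in("scene","top"): snap(n,n+"35")
b=cv2.imread("pics/scene35.png")[190:325,320:450]
c=cv2.imread("pics/top35.png")[150:250,130:230]
cv2.imwrite("pics/s35.png",np.hstack([cv2.resize(cv2.convertScaleAbs(i,alpha=1.8),(400,415),interpolation=cv2.INTER_NEAREST)for i in(b,c)]))
E
```

```text
ee_pos: [0.4591, 0.2337, 0.2043]
contact_force: [0.4, -0.8, -2.9]
finger_gap: 0.0097
pos [459.1 233.7 204.3] need mm [27.9 -0.2 -0.3] turn [-0.02  0.02  0.06] j [-1.25  0.93 -0.06] t 87.8
```

View pics/s35.png

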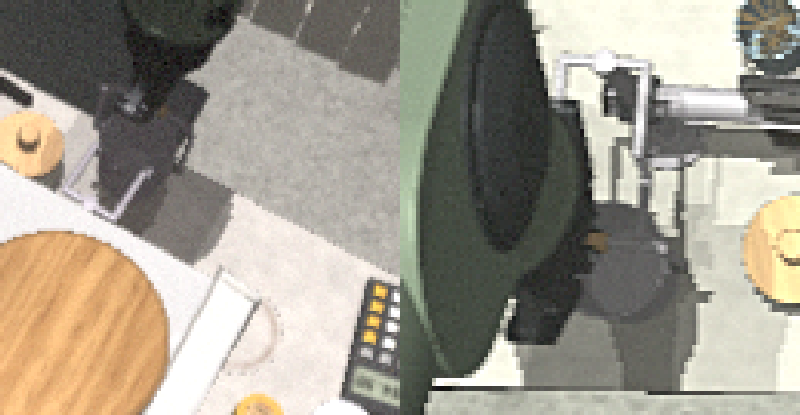

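```bash
python3 - <<'E'
from h import *
b=cv2.imread("pics/scene35.png")[205:265,335:400]
c=cv2.imread("pics/top35.png")[170:235,165:215]
cv2.imwrite("pics/s36.png",np.hstack([cv2.resize(cv2.convertScaleAbs(i,alpha=4),(395,480),interpolation=cv2.INTER_NEAREST)for i in(b,c)]))
print(proj("top",[.46,.208,.2]),proj("top",[.51,.208,.183]),proj("scene",[.46,.259,.2]),proj("scene",[.459,.208,.2]))
E
```

```text
[187.21205118 208.17485613] [189.87336372 188.66843153] [374.99203378 230.85636843] [358.95145526 222.23327397]
```

View pics/s36.png

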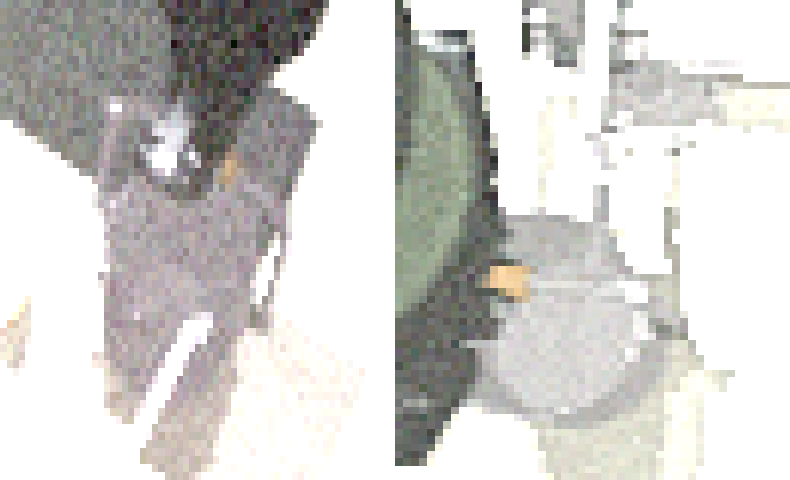

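```bash
python3 -m inch '[5,0,0,0,0,0,8,0,0,0,0,0,8,0,0,0,0,0,5,0,0,0,0,0,2,0,0,0,0,0,0,0,0,0,0,0,0,0,0,0,0,0]' 4|grep -E "pos|force|gap"; python3 st.py .487 .2335 .1655 -92.4; python3 - <<'E'
from h import *
for n in("scene","top"): snap(n,n+"37")
b=cv2.imread("pics/scene37.png")[205:265,335:400]
c=cv2.imread("pics/top37.png")[155:225,155:215]
cv2.imwrite("pics/s37.png",np.hstack([cv2.resize(cv2.convertScaleAbs(i,alpha=4),(395,480),interpolation=cv2.INTER_NEAREST)for i in(b,c)]))
E
```

```text
ee_pos: [0.4888, 0.2338, 0.2042]
contact_force: [-1.0, 0.1, -3.6]
finger_gap: 0.0097
pos [488.8 233.8 204.2] need mm [ -1.8  -0.3 -38.7] turn [-0.02  0.02  0.06] j [-1.19  0.96 -0.04] t 88.78
```

View pics/s37.png

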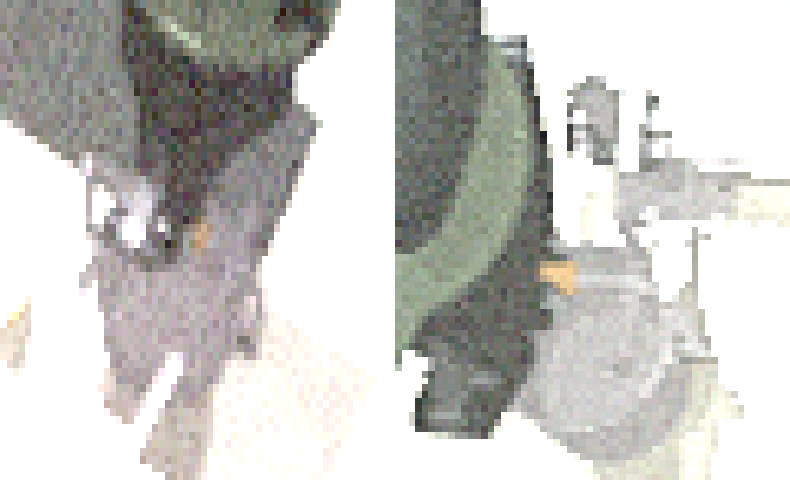

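```bash
python3 -m inch '[0,0,-4,0,0,0,0,0,-6,0,0,0,0,0,-5,0,0,0,0,0,-2,0,0,0,0,0,0,0,0,0]' 4|grep -E "pos|force|gap"; python3 st.py .487 .2335 .1655 -92.4
```

```text
ee_pos: [0.4885, 0.2339, 0.1858]
contact_force: [-1.0, -0.2, -2.8]
finger_gap: 0.0097
pos [488.5 233.9 185.8] need mm [ -1.5  -0.4 -20.3] turn [-0.02  0.02  0.05] j [-1.17  0.93 -0.02] t 89.5
```

```bash
python3 -m inch '[-1,0,-4,0,0,0,0,0,-4,0,0,0,0,0,-4,0,0,0]' 4|grep -E "pos|force"; python3 -m inch '[0,0,-3,0,0,0]' 4|grep -E "pos|force"; python3 -m inch '[0,0,-2,0,0,0]' 4|grep -E "pos|force"; python3 -m inch '[0,0,-1.5,0,0,0]' 4|grep -E "pos|force"
```

```text
ee_pos: [0.4876, 0.2341, 0.1733]
contact_force: [-0.1, 0.1, -3.7]
ee_pos: [0.4876, 0.2341, 0.17]
contact_force: [0.5, 0.5, -3.6]
ee_pos: [0.4875, 0.2341, 0.1678]
contact_force: [-0.1, 0.6, -2.8]
ee_pos: [0.4875, 0.234, 0.1661]
contact_force: [0.4, -0.1, -3.4]
```

```bash
python3 -m inch '[0,0,-1,0,0,0]' 4|grep -E "pos|force"; python3 -m inch '[0,0,-1,0,0,0]' 4|grep -E "pos|force"; python3 -m inch '[0,0,-0.7,0,0,0]' 4|grep -E "pos|force"
```

```text
ee_pos: [0.4875, 0.234, 0.1651]
contact_force: [0.3, 0.5, -3.6]
ee_pos: [0.4875, 0.234, 0.1643]
contact_force: [-5.3, -0.3, 12.2]
ee_pos: [0.4879, 0.2341, 0.1642]
contact_force: [-3.5, -1.5, 13.5]
```

```bash
python3 -m inch '[0,0,0.4,0,0,0,0,0,0,0,0,0]' 4|grep -E "pos|force"
```

```text
ee_pos: [0.4881, 0.234, 0.1649]
contact_force: [-1.9, -0.1, -1.9]
```

Supported partially by the hook; open gently.

```bash
python3 -m inch '[0,0,-0.3,0,0,0]' 4|grep -E "pos|force"; python3 -m inch '[0,0,0,0,0,0,0,0,0,0,0,0,0,0,0,0,0,0,0,0,0,0,0,0]' 30|grep -E "pos|force|gap"; python3 -m inch '[0,0,5,0,0,0,0,0,10,0,0,0,0,0,20,0,0,0,0,0,30,0,0,0,0,0,30,0,0,0,0,0,0,0,0,0]' 30|grep -E "pos|force|gap"; python3 - <<'E'
from h import *
for n in("scene","top"): snap(n,n+"38")
b=cv2.imread("pics/scene38.png")[205:265,335:400]
c=cv2.imread("pics/top38.png")[155:225,155:215]
cv2.imwrite("pics/s38.png",np.hstack([cv2.resize(cv2.convertScaleAbs(i,alpha=3),(395,480),interpolation=cv2.INTER_NEAREST)for i in(b,c)]))
E
```

```text
ee_pos: [0.488, 0.2341, 0.1646]
contact_force: [-3.2, 0.2, 3.4]
ee_pos: [0.4884, 0.2342, 0.1647]
contact_force: [-0.7, 0.1, 0.7]
finger_gap: 0.03
ee_pos: [0.4886, 0.2335, 0.2656]
contact_force: [-0.2, 0.1, -1.4]
finger_gap: 0.0298
```

View pics/s38.png

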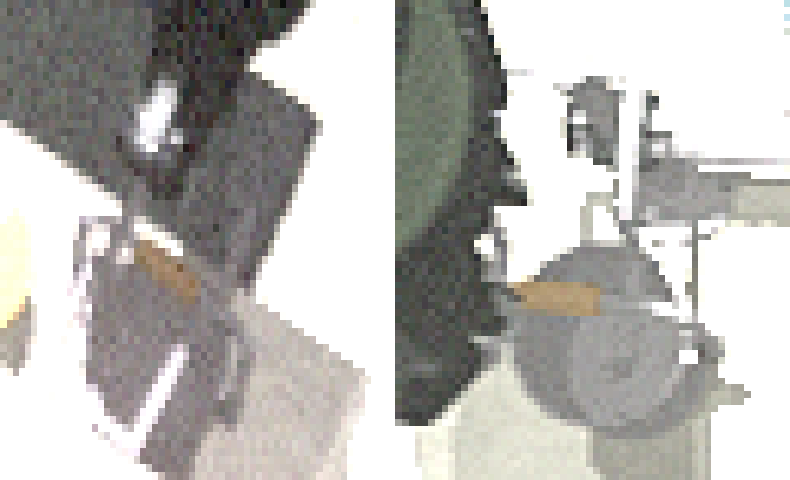

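Pail hangs. Retreat up and back to the clear start area, then inspect all.

```bash
python3 -m inch '[0,0,20,0,0,0,-20,15,0,0,0,0,-30,30,0,0,0,0,-30,35,0,0,0,0,-30,40,0,0,0,0,-30,40,0,0,0,0,-30,40,0,0,0,0,-20,40,0,0,0,0,-20,40,0,0,0,0,-20,40,0,0,0,0,0,0,0,0,0,0,0,0,0,0,0,0,0,0,0,0,0,0]' 30|grep -E "pos|force|gap"; python3 - <<'E'
from h import *
for n in("scene","top"): snap(n,n+"39")
c=cv2.imread("pics/top39.png")[145:250,110:350]
cv2.imwrite("pics/t39.png",cv2.resize(cv2.convertScaleAbs(c,alpha=1.7),None,fx=3.3,fy=3.3,interpolation=cv2.INTER_CUBIC))
b=cv2.imread("pics/scene39.png")[180:300,250:420]
cv2.imwrite("pics/s39.png",cv2.resize(cv2.convertScaleAbs(b,alpha=1.8),None,fx=4.5,fy=4.5,interpolation=cv2.INTER_CUBIC))
E
```

```text
ee_pos: [0.2459, 0.5589, 0.2751]
contact_force: [0.7, -0.5, 0.8]
finger_gap: 0.0303
```

View pics/t39.png

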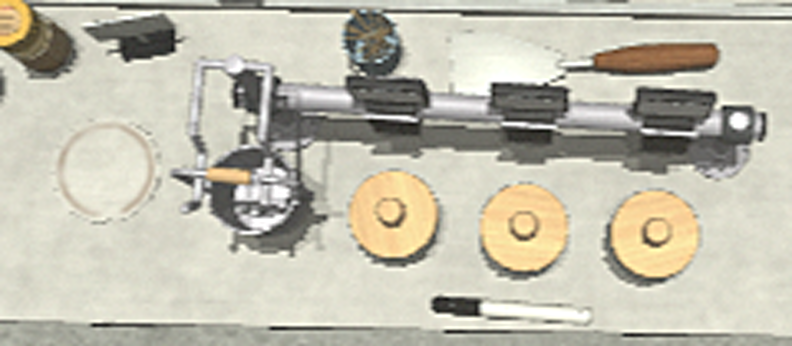

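View pics/s39.png

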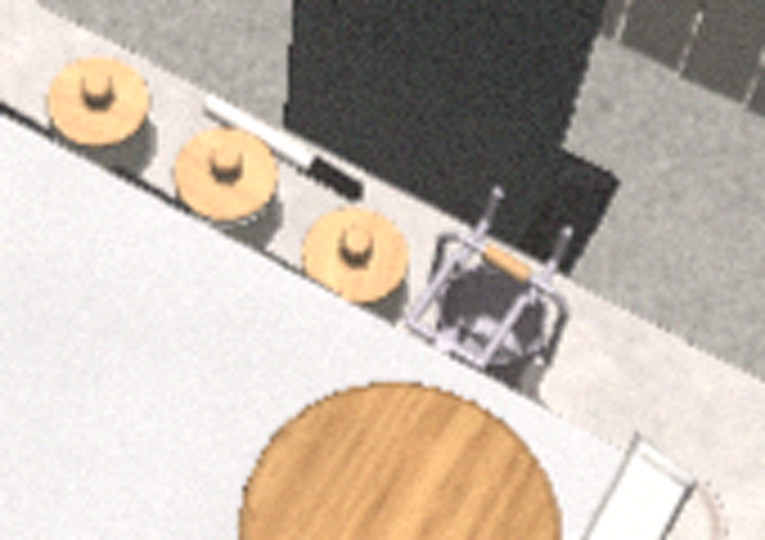

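View pics/top39.png

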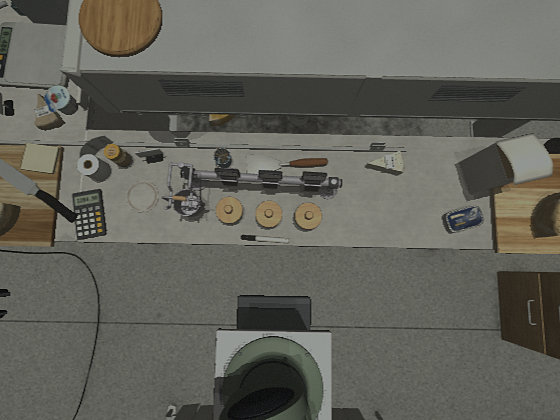

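```bash
python3 - <<'E'
from h import *
np.set_printoptions(precision=4,suppress=True)
E={}
for n,b in(("top",(210,190,330,240)),("scene",(255,185,345,250))):
    im=cv2.imread(f"pics/{n}39.png");m=cv2.inRange(cv2.cvtColor(im,cv2.COLOR_BGR2HSV),(5,60,80),(25,255,255))
    m2=0*m;m2[b[1]:b[3],b[0]:b[2]]=m[b[1]:b[3],b[0]:b[2]]
    L=[cv2.fitEllipse(cv2.convexHull(c)) for c in cv2.findContours(m2,cv2.RETR_EXTERNAL,cv2.CHAIN_APPROX_NONE)[0] if cv2.contourArea(c)>100]
    E[n]=sorted(L,key=lambda e:e[0][0],reverse=(n=="scene"))
for a,b in zip(E["top"],E["scene"]): print(tri(b[0],a[0]),onz("top",a[0],.06),np.round(a[1],1),np.round(b[1],1))
# tickets pocket tops: right/left ends from zoom
im=cv2.imread("pics/top39.png")
T=lambda u,v:(110+u/3.3-.15,145+v/3.3-.15)
for l,rr in [((347,88),(430,93)),((490,93),(570,98)),((635,97),(716,103))]:
    print("ticket top",onz("top",((np.array(T(*l))+T(*rr))/2),.173))
print("sleeve",onz("top",T(228,175),.1785))
E
```

```text
(array([0.4766, 0.1283, 0.0572]), np.float64(0.0025910011871392432)) [0.4768 0.1268 0.06  ] [26.3 26.8] [20.5 23.5]
(array([0.4678, 0.0195, 0.0567]), np.float64(0.00169490109806044)) [0.4678 0.0187 0.06  ] [26.3 26.8] [20.4 22.9]
(array([ 0.4648, -0.0892,  0.0567]), np.float64(0.0012025638455255205)) [ 0.4647 -0.0895  0.06  ] [26.1 26.8] [19.7 22.5]
ticket top [0.5547 0.1196 0.173 ]
ticket top [0.553  0.0138 0.173 ]
ticket top [ 0.5518 -0.095   0.173 ]
sleeve [0.4876 0.2343 0.1785]
```

```bash
python3 - <<'E'
from h import *
print(r.close_job(), r.read_state()["t"])
E
```

```text
the job is handed in; nothing more can be done
the job is handed in; nothing more can be done
```

The rail is set and I handed the job in at about 92 s. All three pots got their covers first, then each got a ticket holder behind it, and the pail was hung last.

**What the last checks showed:**
- **Covers:** They are centred on the pots, and all three discs came out at the same height (56.7–57.2 mm triangulated). That is near the roughly 60 mm a seated cover should read, allowing for the cameras reading a few millimetres low.
- **Ticket holders:** Each snapped at about 8–9 N and reached its home height. In the picture they stand upright behind their pots. The along-rail positions read from it are 3–6 mm off the gripper's, but that was a rough reading.
- **Pail:** It hangs level by its bail in both prong seats, with the sleeve at (0.488, 0.234). The gripper felt the load go onto the hook before it opened.
- **Other things:** The marker and everything else on the worktop look unmoved, and I saw no sign that anything had been knocked aside.

**What went wrong or disagreed:**
- **First cover grasp:** It missed, because the fingertips sit about 22 mm higher than the stated tip distance. I pressed the closed fingers on the knob with up to 90 N at the wrist before I found this. The cover did not move, and I used the measured height for every later grasp.
- **Push on the holders:** Two of the three saw brief bottoming forces of 35–47 N at the wrist as they reached home, and the third 24 N.

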